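Put the spare grinding wheel away and hasp the chest

ROBOT

A 6-joint arm with a two-finger parallel gripper is mounted at the origin on the work surface. World frame = base frame: x ahead of the robot, y to its left, z up, the work surface at z = 0. Lengths are in m, angles in rad, forces in N, time in s.
With the tool pointing down it reaches from about 0.35 to 0.875 m from the base axis. Payload 4.2 kg.
Tool frame: the origin (TCP) lies midway between the tips of the shut fingers; the grasp point (between the pads) lies 19 mm behind it (robot.grip_point_offset is the distance from the TCP to the grasp point, in m); z points along the fingers, y is the line along which they close (so a half turn about z gives the same grasp; the last joint's range is limited). The gripper opens to 85 mm and grips with 20 to 120 N. Pads are 22 mm wide; open, the fingers measure 114 mm over their backs; the gripper's body (76 mm by 85 mm) begins 54 mm behind the grasp point. The pads swing forward as they close: fully open they stand 13 mm farther back than shut.
Start: joints at [-0.882, 0.385, 0.008, 0, -1.194, -0.259], TCP at [0.26, -0.568, 0.231] pointing down, gripper open.
Joint ranges: [-3.14, 3.14], [-1.21, 2.06], [-1.07, 1.41], [-3.16, 2.05], [-2.99, -0.16], [-3.1, 3.1]. Speed limits (rad/s): [2.79, 2.79, 3.14, 3.14, 3.14, 3.14].

INTERFACE

Orientations are given as a unit quaternion [x, y, z, w].
In Python, from rig import monitor, eyes, ticket, robot gives the robot as it stands.
- The arm moves only by the tool servo_tool, never from a script. Its argument "series" is a list of rows, each a list of 3 entries, a list of its own where there are three numbers: the shift along the world's x, y, z in units of 0.03 m (1.0 is 0.03 m), then the turn about the world's z in units of 6 degrees (1.0 is 6 degrees), then the finger opening in mm, from 0 to 85.4. In form: [[[dx, dy, dz], yaw, jaw], ...]. A call has 1 to 5 rows; each row shifts and turns the commanded pose from where the row before left it; what a row does not reach is not made up. A row lasts 1/12 s, in which the tool goes at most 41.7 mm and 7.16 degrees, less where a joint would pass 70% of its speed; a pose out of reach is approached as far as the arm can. A call with a number of a shift or a turn outside -1 to 1 is refused whole. A call with a gripper value outside its range is refused whole. The fingers move at their own pace and stop on an object; "squeeze" is the grip in N (left out, the last holds). Time passes only in rows, so rows that do not move let the fingers close. It gives the time, the measured TCP pose, the force, the opening and the grip force at its end, in the units of the state.
- monitor.read_state(): the state, without advancing time (a new reading comes with each control period).
- eyes.grab_frame(name): name is "side" or "top" or "wrist"; returns (picture, depth): 480x640x3 uint8, red, green, blue; 480x640 float32, m along the optical axis (not along the pixel's ray), 0 where there is no reading.
- eyes.camera_params(name): a dict with "fov_y" (degrees; the focal length in pixels is half the picture's height over the tangent of half this angle, whatever the lens; pixels are square), "cx", "cy" (the principal point, pixels), "k1" (the pictures are not rectified: a ray, as slopes to the right and down, at radius r is drawn at 1 + k1 r^2 times it, then the intrinsics apply), "pose" (4x4, takes a point from camera to world coordinates). Camera axes: x right, y down, z forward; pixel columns grow to the right and rows downward; lengths in m; the calibration is good to about 2 mm. A picture is of the moment at which its call begins: read the wrist's pose just before it. camera_params takes no time and is no camera call; for the wrist camera it gives the pose at the moment of the call.
- ticket.close_job(): hands the job in; it is judged then, once.
The state is a dict: "clock": time; "joints": joint angles; "joint_vel": joint speeds; "joint_efforts": joint torques, N m; "tool_pos": TCP position; "eef_rot": TCP orientation; "ft_force": force on the tool from outside, world axes, zero at the start; "wrist_torque": the same for the moment, N m; "opening": opening from 0.0 (shut) to 1.0 (fully open); "grasp_force": force on a finger pad.
Only numpy, scipy, OpenCV 4.12 (cv2) and the standard library are available. Lean on these libraries where they do the work, as an engineer would, in place of code of your own. Each camera call takes 0.05 s, during which the arm holds its last target. There are 200 camera calls.

TASK

Take the larger of the two grinding wheels out of the open carton and put it away in the wooden chest: reach in under its half-open lid and lower the wheel, without dropping it, on edge into the empty groove. Then shut the lid fully with the hasp still swung up clear, and swing the hasp down flat over its staple. Leave the other wheels and everything else on the bench where they are.

Things in the scene. Friction and masses are not known exactly. Their poses are not given: they have to be found in the camera images.
- wheel_big: the wheel to put away: grey grinding wheel, 125 mm diameter, 20 mm thick, about 0.5 kg. It stands on edge in one of the carton's two grooves, upper half sticking out. Origin at its centre, 67 mm above the bench at the start; its y axis is the axle (level), so the gripper may lean any way in the wheel's own plane when it grips across the 20 mm
- wheel_small: another grinding wheel, 100 mm diameter, 20 mm thick, on edge in the carton's other groove; stays there. Origin at its centre, y axis = axle
- carton: open cardboard carton that cannot be moved, 146 (x) x 120 (y) x 70 mm tall, two 24 mm grooves along its x axis at y = +30 and -30 mm, groove floor 5 mm up, card between the grooves 50 mm high. Origin at the centre of its underside
- chest: fixed plywood chest, 180 x 292 (y) x 145 mm without lid, walls 10, floor 8; front (hasp side) faces its own -x, roughly the robot's right; hinge on top of its +x wall. Four grooves along x, 24 mm wide, 60 mm apart, between blocks with tops at z 58 mm; rails keep a wheel within 6 mm of its seat. Three hold wheels (tops 12 mm below the rim), one only a paper slip. Origin: centre of base
- lid (a joint): opening of the chest lid, rad: 0 = fully shut flat on the rim, 1.03 = the hinge's stop, where it still leans over the chest. The lid is a board 180 x 292 x 12 mm; it swings about the chest's y axis. Its stiff hinge holds it at any angle; 1 to 3 N at the free edge pushes it shut, about 6 N lifts it
- lid_hinge (a point): middle of the lid's hinge line, on the outer top edge of the back wall (chest frame: x 90, y 0, z 145 mm), at the lid's underside; turns with the lid: its -x axis runs along the lid to the free edge, its z axis is the normal of the lid's outer face
- lid_edge (a point): middle of the lid's free edge, on its outer (top) face, 180 mm from the hinge line and 12 mm above the lid's underside
- hasp (a joint): angle of the hasp relative to the lid, rad: 0 = at right angles to the lid (lid shut: hanging flat on the chest's front, staple through its slot), pi/2 = straight out in line with the lid, 3.0 = its stop, folded back over the lid. Swings about the chest's y axis; stays where left; 1 to 2 N moves it. Starts at 2.2 to 2.9
- hasp_pivot (a point): hasp's knuckle, mid free edge of the lid; turns with the hasp: its -z runs along the strap, its -x is the normal of the strap's outer face (seen when closed; the one to push on). Steel strap 44 mm wide, 95 long, 2.5 thick, slot 28 x 13 mm centred 72 mm from the knuckle; solid between knuckle and slot. 10 mm above the lid's underside, 183.5 mm from the hinge line
- staple (a point): outermost point of the staple, a fixed vertical steel loop in the middle of the chest's front, 83 mm above the bench, standing 18 mm out from the front; through the closed hasp it sticks out 14 mm
- slot1 (a point): where the centre of a 125 mm wheel is when seated in groove 1 of the chest (chest frame: x 9, y 90, z 70.5 mm); axes as the chest's
- slot2 (a point): where the centre of a 125 mm wheel is when seated in groove 2 of the chest (chest frame: x 9, y 30, z 70.5 mm); axes as the chest's
- slot3 (a point): where the centre of a 125 mm wheel is when seated in groove 3 of the chest (chest frame: x 9, y -30, z 70.5 mm); axes as the chest's
- slot4 (a point): where the centre of a 125 mm wheel is when seated in groove 4 of the chest (chest frame: x 9, y -90, z 70.5 mm); axes as the chest's
- stored_a: stored grinding wheel, 125 mm diameter, 20 mm thick, on edge in some groove of the chest; stays there. Origin at its centre, y axis = axle
- stored_b: stored grinding wheel, 125 mm diameter, 20 mm thick, on edge in some groove of the chest; stays there. Origin at its centre, y axis = axle
- stored_c: stored grinding wheel, 125 mm diameter, 20 mm thick, on edge in some groove of the chest; stays there. Origin at its centre, y axis = axle
- nut_jar: screw-top glass jar, 56 mm diameter, 75 mm tall, standing in front of the carton; not to be disturbed
- spanner: steel open-ended spanner lying flat on the bench between the chest and the carton, 180 mm long, 8 mm thick; not to be disturbed
- screwdriver: screwdriver lying on the bench in front of the chest, 200 mm long, 26 mm thick; not to be disturbed
- goggles: pair of round welding goggles without a strap, lenses up, 60 x 132 x 37 mm, lying at the right, towards the robot; not to be disturbed
- spray_can: spray can, 66 mm diameter, 170 mm tall, standing behind the chest and carton; not to be disturbed
- offcut: wooden offcut 50 x 110 x 32 mm, behind the chest and carton; not to be disturbed
- brush: flat brush, 200 mm long, lying at the right; not to be disturbed
There are look-alikes about, which are no part of the job. What is shaped like the wheel_big but yellow is not meant.

How it is judged:
By the outcome, as a careful person would: the job done as asked, in the order asked, and still so for the second after the job is handed in, with the robot touching nothing.
It also fails if it takes over 72 s, if anything falls off the work surface, if the arm or the gripper's body presses on something with over 40 N, if the wrist force passes 120 N, or if a joint passes its speed limit or range.

## Working session

There is one attempt and no reset: what is moved stays moved. The work goes in short steps, Python scripts to look and compute and a tool call to move; the robot and the scene stay as the last step left them, time stands still between calls to the robot, and variables do not carry over. Pictures are saved under pics/ and viewed, at most 10 in all, crops included, and the job is handed in when it is done.

Besides the shell and the picture viewer there is one more tool, called after "Request:" by a JSON object that holds its "op" and its "data". servo_tool: Moves the arm, as the interface text tells. Its arguments: {"type":"object","properties":{"series":{"type":"array"},"squeeze":{"type":"number"}},"required":["series"]}

```bash
ls; mkdir -p pics
cat > h.py <<'E'
import numpy as np, cv2
from rig import monitor, eyes, ticket, robot
def save(name, f):
    im,d=eyes.grab_frame(name); p=eyes.camera_params(name)
    np.savez(f'{f}.npz',im=im,d=d,pose=np.array(p['pose']),k=np.array([p['fov_y'],p['cx'],p['cy'],p['k1']]))
    cv2.imwrite(f'pics/{f}.png',im[:,:,::-1]); return im,d,p
def load(f):
    z=np.load(f'{f}.npz'); return z['im'],z['d'],z['pose'],z['k']
def cloud(f):
    im,d,P,k=load(f); F=240/np.tan(np.radians(k[0]/2))
    v,u=np.mgrid[0:480,0:640]; x=(u-k[1])/F; y=(v-k[2])/F
    a,b=x.copy(),y.copy()
    for _ in range(15):
        s=1+k[3]*(a*a+b*b); a,b=x/s,y/s
    c=np.stack([a*d,b*d,d],-1); w=c@P[:3,:3].T+P[:3,3]; w[d<=0]=np.nan
    return im,w
E
python3 - <<'E'
from h import *
for n in ['side','top']:
    save(n,n+'0'); p=eyes.camera_params(n); print(n,p['fov_y'],p['k1'],np.round(p['pose'],3))
s=monitor.read_state(); print(s['clock'],s['tool_pos'],s['eef_rot'],s['ft_force'],s['opening'])
E
```

```text
pics
side 46.50881466263379 -0.10783533607435744 [[ 0.98   0.122 -0.157  0.694]
 [ 0.199 -0.588  0.784 -1.098]
 [ 0.003 -0.8   -0.601  0.892]
 [ 0.     0.     0.     1.   ]]
top 43.99007482452986 -0.018821575403948687 [[-0.012 -0.997  0.079  0.401]
 [-1.     0.013  0.013 -0.078]
 [-0.014 -0.079 -0.997  1.499]
 [ 0.     0.     0.     1.   ]]
0.1 [ 0.26023124 -0.56767963  0.23033636] [-2.13178767e-01  9.77012725e-01  9.37022386e-04 -2.66616114e-04] [ 0.84353349 -0.01351655  0.00700223] 0.9982462262088425
```

View pics/top0.png

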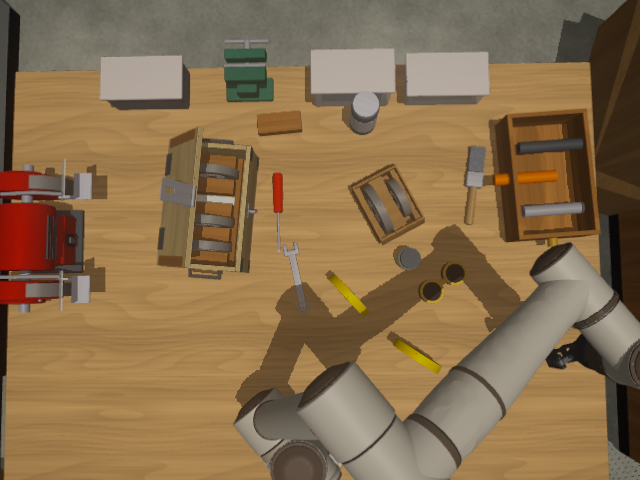

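View pics/side0.png

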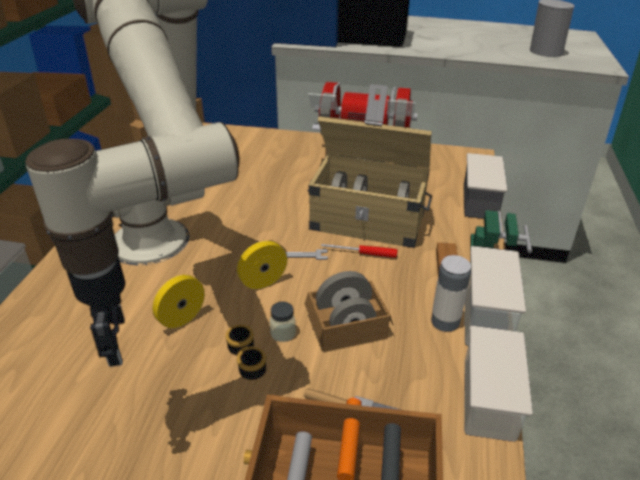

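Run:
```python
from h import *
np.set_printoptions(precision=4,suppress=True)
im,w=cloud('top0')
# bench check
print('bench z',np.nanmedian(w[300:330,100:200,2]))
for (u,v) in [(230,240),(250,150),(256,150),(246,270),(200,130),(194,133),(162,268),(184,268),(217,200),(215,170),(214,222),(213,246),(378,208),(400,192),(352,185),(378,168),(422,210),(385,242),(408,258),(295,290),(278,190),(193,192),(168,185),(178,190)]:
    print((u,v),np.nanmedian(w[v-1:v+2,u-1:u+2].reshape(-1,3),0),im[v,u])
# tool geometry, from both views
s=monitor.read_state(); tp=s['tool_pos']
from scipy.spatial.transform import Rotation as R
Rt=R.from_quat(s['eef_rot']).as_matrix()
im2,w2=cloud('side0')
for W in (w,w2):
    q=((W.reshape(-1,3)-tp)@Rt); q=q[np.isfinite(q[:,0])]
    q=q[(np.hypot(q[:,0],q[:,1])<0.16)&(q[:,2]<0.005)&(q[:,2]>-0.45)]
    for z in np.arange(-0.44,0.0,0.02):
        k=q[(q[:,2]>z)&(q[:,2]<z+0.02)]
        if len(k)>3: print('%.2f'%z,len(k),np.percentile(k[:,0],[1,99]),np.percentile(k[:,1],[1,99]))
```

```text
bench z 0.00034453102350673337
(230, 240) [0.4964 0.1729 0.0353] [84 57 30]
(250, 150) [0.6982 0.1076 0.1425] [139 119  85]
(256, 150) [ 0.729   0.1126 -0.0002] [159 123  75]
(246, 270) [0.4217 0.1321 0.0436] [85 68 44]
(200, 130) [0.707  0.1899 0.2985] [147 124  82]
(194, 133) [0.704  0.205  0.2876] [102  69  36]
(162, 268) [ 0.4298  0.3513 -0.0002] [169 132  80]
(184, 268) [0.4266 0.2935 0.0009] [167 130  81]
(217, 200) [0.5999 0.2108 0.0088] [186 179 167]
(215, 170) [0.6546 0.1921 0.1293] [123 114 103]
(214, 222) [0.5326 0.1942 0.1263] [114 104  93]
(213, 246) [0.4769 0.1968 0.1256] [114 104  93]
(378, 208) [ 0.56   -0.1868  0.1288] [139 129 118]
(400, 192) [ 0.6003 -0.2417  0.1028] [122 112 100]
(352, 185) [ 0.6271 -0.1303  0.0489] [83 61 35]
(378, 168) [ 0.6782 -0.1992 -0.0003] [165 129  80]
(422, 210) [ 0.5686 -0.3079  0.0035] [167 130  80]
(385, 242) [ 0.486  -0.209   0.0458] [102  74  42]
(408, 258) [ 0.4451 -0.2602  0.0787] [88 84 80]
(295, 290) [0.3708 0.0149 0.0039] [101  78  49]
(278, 190) [0.6215 0.0545 0.0237] [176  38  11]
(193, 192) [0.5773 0.2019 0.3057] [159 152 150
[... 1020 characters left out ...]
8  0.0034]
-0.30 2013 [-0.1579  0.0352] [-0.0431  0.0004]
-0.28 1345 [-0.1565  0.0372] [-0.0438  0.0094]
-0.26 880 [-0.0436  0.0425] [-0.0458 -0.0033]
-0.24 696 [-0.0395  0.0368] [-0.0426 -0.006 ]
-0.22 736 [-0.038   0.0356] [-0.0416  0.0005]
-0.20 448 [-0.0381  0.0355] [-0.0419 -0.0003]
-0.18 769 [-0.0354  0.0358] [-0.0389  0.0038]
-0.16 592 [-0.0358  0.0348] [-0.0392 -0.0012]
-0.14 384 [-0.0358  0.0326] [-0.0397 -0.0004]
-0.12 565 [-0.0186  0.0199] [-0.0703 -0.0114]
-0.10 403 [-0.0183  0.0195] [-0.0735  0.0251]
-0.08 338 [-0.0159  0.0137] [-0.0758  0.0384]
-0.06 73 [-0.0121  0.0076] [-0.0702  0.0523]
-0.04 188 [-0.0097  0.012 ] [-0.0589  0.0472]
-0.02 48 [-0.0093  0.0109] [-0.0557  0.0476]
```

```bash
cat > m.py <<'E'
from h import *
np.set_printoptions(precision=4,suppress=True)
it,wt=cloud('top0'); is_,ws=cloud('side0')
def box(W,x,y,z):
    q=W.reshape(-1,3); q=q[np.isfinite(q[:,0])]
    return q[(q[:,0]>x[0])&(q[:,0]<x[1])&(q[:,1]>y[0])&(q[:,1]<y[1])&(q[:,2]>z[0])&(q[:,2]<z[1])]
def plane(q):
    for _ in range(5):
        c=q.mean(0); n=np.linalg.svd(q-c,full_matrices=False)[2][2]; r=(q-c)@n; q=q[abs(r)<max(.0015,1.5*r.std())]
    return c,n,len(q)
E
python3 - <<'E'
from m import *
# rim
for nm,W in (('top',wt),('side',ws)):
    q=box(W,(.4,.75),(.08,.36),(.139,.15)); 
    if len(q)>20: print(nm,'rim',len(q),cv2.minAreaRect(q[:,:2].astype(np.float32)),np.median(q[:,2]))
    # front band only
# front face from side
q=box(ws,(.42,.72),(.09,.15),(.02,.135)); 
for _ in range(2): c,n,k=plane(q)
print('front',c,n,k,len(q)); e=q[abs((q-c)@n)<.002]; print(np.percentile(e,[1,99],axis=0))
for nm,W in (('top',wt),('side',ws)):
    q=box(W,(.42,.74),(.17,.36),(.16,.4)); c,n,k=plane(q); e=q[abs((q-c)@n)<.003]
    print(nm,'lid',c,n,k,len(q)); print(np.percentile(e,[.5,99.5],axis=0))
# hasp in top: grey pixels left of 196
im=it[170:215,155:200].astype(int); m=(im.max(-1)-im.min(-1))<25
h=wt[170:215,155:200][m]; h=h[np.isfinite(h[:,0])&(h[:,2]>.28)]; c,n,k=plane(h); print('hasp',c,n,k,len(h)); print(np.percentile(h,[1,50,99],axis=0))
# carton & wheels
q=box(wt,(.45,.7),(-.34,-.1),(.06,.076)); print('carton',len(q),cv2.minAreaRect(q[:,:2].astype(np.float32)))
q=box(ws,(.45,.7),(-.34,-.1),(.065,.076)); print('carton s',len(q),cv2.minAreaRect(q[:,:2].astype(np.float32)))
q=box(wt,(.45,.7),(-.34,-.1),(.08,.14)); 
for nm,W in (('top',wt),('side',ws)):
    q=box(W,(.45,.7),(-.34,-.1),(.08,.14)); 
    _,lab,cen=cv2.kmeans(q[:,:2].astype(np.float32),2,None,(3,50,1e-5),5,cv2.KMEANS_PP_CENTERS)
    for i in (0,1):
        k=q[lab[:,0]==i]; print(nm,'wheel',len(k),cv2.minAreaRect(k[:,:2].astype(np.float32)),k[:,2].max())
E
python3 -c "
from h import *
im=load('top0')[0]; c=cv2.resize(im[120:280,150:430],None,fx=2.85,fy=2.85,interpolation=cv2.INTER_CUBIC); cv2.imwrite('pics/crop1.png',c[:,:,::-1])"
```

```text
top rim 983 ((0.5715396404266357, 0.21460995078086853), (0.19496366381645203, 0.2943735122680664), 84.9194564819336) 0.14496198343036326
side rim 1103 ((0.5689419507980347, 0.21067167818546295), (0.19410920143127441, 0.29611414670944214), 84.92822265625) 0.14375020925901172
front [0.5679 0.1203 0.0784] [-0.0876 -0.9962  0.0026] 1979 3972
[[0.4244 0.1074 0.0214]
 [0.7045 0.1339 0.1336]]
top lid [0.5714 0.2511 0.2372] [-0.0731 -0.8167 -0.5724] 2862 4508
[[0.4293 0.1941 0.1607]
 [0.7188 0.3124 0.3076]]
side lid [0.5772 0.2377 0.2336] [-0.0736 -0.82   -0.5677] 2543 4261
[[0.4266 0.1873 0.1608]
 [0.716  0.2967 0.296 ]]
hasp [0.5718 0.2232 0.3462] [ 0.0877  0.8955 -0.4363] 474 704
[[0.5496 0.1996 0.3012]
 [0.571  0.2219 0.3422]
 [0.5935 0.2447 0.3899]]
carton 796 ((0.5502270460128784, -0.2322603166103363), (0.22689056396484375, 0.12139955163002014), 27.215038299560547)
carton s 1010 ((0.5467494130134583, -0.2326204776763916), (0.2261027991771698, 0.12590111792087555), 26.044906616210938)
top wheel 332 ((0.5987846255302429, -0.24969163537025452), (0.08729416131973267, 0.03791344538331032), 26.283876419067383) 0.11207571336179889
top wheel 537 ((0.5327643156051636, -0.2123105674982071), (0.20249630510807037, 0.03151368722319603), 34.05017852783203) 0.13652701356016328
side wheel 995 ((0.5646101236343384, -0.18990884721279144), (0.12207140773534775, 0.02654356136918068), 27.676490783691406) 0.13277956771489996
side wheel 463 ((0.5921898484230042, -0.24204255640506744), (0.08323598653078079, 0.025887148454785347), 27.544599533081055) 0.10563136276420915
```

View pics/crop1.png

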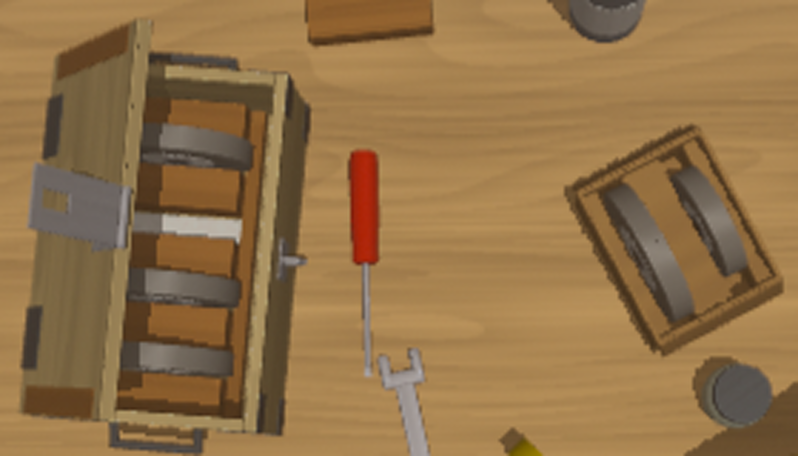

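Run:
```python
from m import *
from scipy.optimize import least_squares
tp=np.array([.26023,-.56768,.2303]); a=-.882
Fw=np.array([np.cos(a),np.sin(a),0]); L=np.array([-np.sin(a),np.cos(a),0])
Q=[]
for W in (wt,ws):
    q=W.reshape(-1,3)-tp; q=q[np.isfinite(q[:,0])&(np.linalg.norm(q,axis=1)<.6)&(q[:,2]>.1)]
    Q.append(np.c_[q@Fw,q@L,q[:,2]])
q=np.vstack(Q)
for d in np.arange(-.06,.2,.02):
    k=q[(q[:,1]>d)&(q[:,1]<d+.02)&(q[:,2]>.24)&(abs(q[:,0])<.08)]
    if len(k)<30: continue
    print('d%.2f'%d,len(k),'f',np.percentile(k[:,0],[1,99]),'z',np.percentile(k[:,2],[1,99]),[ '%.3f'%k[(k[:,0]>f)&(k[:,0]<f+.02),2].min() if ((k[:,0]>f)&(k[:,0]<f+.02)).any() else '-' for f in np.arange(-.08,.08,.02)])
    if d>.03:
        r=least_squares(lambda p:np.hypot(k[:,0]-p[0],k[:,2]-p[1])-p[2],[0,.32,.045],loss='soft_l1',f_scale=.002); print('   circ',r.x,r.cost)
```

```text
d-0.06 212 f [-0.0053  0.0216] z [0.2427 0.3496] ['-', '-', '-', '0.257', '0.241', '0.251', '-', '-']
d-0.04 1601 f [-0.0308  0.0395] z [0.2408 0.3582] ['-', '-', '0.256', '0.348', '0.241', '0.240', '0.248', '-']
d-0.02 1941 f [-0.0403  0.0448] z [0.2415 0.3597] ['-', '0.253', '0.258', '0.358', '0.355', '0.240', '0.240', '-']
d0.00 2156 f [-0.0408  0.0444] z [0.2415 0.3595] ['-', '0.241', '0.242', '0.355', '0.355', '0.240', '0.240', '-']
d0.02 2054 f [-0.038   0.0412] z [0.2414 0.3566] ['-', '-', '0.240', '0.330', '0.240', '0.240', '0.252', '-']
d0.04 1656 f [-0.0383  0.0415] z [0.2668 0.3417] ['-', '-', '0.291', '0.329', '0.249', '0.252', '0.288', '-']
   circ [0.0003 0.2975 0.0401] 0.0016609606061787168
d0.06 1635 f [-0.0374  0.0416] z [0.2685 0.3404] ['-', '-', '0.290', '0.330', '0.330', '0.264', '0.284', '-']
   circ [0.0008 0.2977 0.0396] 0.0014448752365553705
d0.08 1610 f [-0.0374  0.0413] z [0.2688 0.3402] ['-', '-', '0.290', '0.329', '0.331', '0.264', '0.285', '-']
   circ [0.001  0.2979 0.0394] 0.0012472770145924093
d0.10 1695 f [-0.0421  0.0462] z [0.2662 0.3446] ['0.321', '0.294', '0.303', '0.332', '0.257', '0.261', '0.275', '-']
   circ [0.0006 0.2974 0.0433] 0.0033360899911360764
d0.12 2248 f [-0.078   0.0435] z [0.2701 0.3625] ['0.322', '0.322', '0.322', '0.331', '0.332', '0.263', '0.279', '-']
   circ [-0.0289  0.2725  0.0767] 0.022829484476899576
d0.14 2393 f [-0.079   0.0433] z [0.2714 0.3714] ['0.359', '0.349', '0.341', '0.338', '0.333', '0.264', '0.281', '-']
   circ [-0.0721  0.2191  0.1426] 0.017022101913057544
d0.16 2335 f [-0.0784  0.0435] z [0.2706 0.3702] ['0.355', '0.349', '0.341', '0.336', '0.331', '0.264', '0.281', '-']
   circ [-0.0694  0.2219  0.1387] 0.01682373006370726
d0.18 2144 f [-0.0784  0.0437] z [0.2705 0.3612] ['0.313', '0.295', '0.288', '0.330', '0.332', '0.264', '0.280', '-']
   circ [-0.0246  0.276   0.0716] 0.024240710148855236
```

```bash
cat > fit.py <<'E'
from m import *
from scipy.optimize import least_squares
def wheel(q,c0,yaw0,R,z):
    def res(p):
        ax=np.array([np.cos(p[2]),np.sin(p[2])]); d=q[:,:2]-p[:2]; a=d@ax; b=d@np.array([-ax[1],ax[0]])
        r=np.hypot(b,q[:,2]-z); dx=np.abs(a)-.01; dr=r-R
        return np.where((dx<0)&(dr<0),np.maximum(dx,dr),np.hypot(np.maximum(dx,0),np.maximum(dr,0)))
    s=least_squares(res,[*c0,yaw0],loss='soft_l1',f_scale=.001); return s.x,np.median(abs(res(s.x))),len(q)
E
python3 - <<'E'
from fit import *
for nm,W in (('top',wt),('side',ws)):
    for c0,R,z in (((.5646,-.19),.0625,.067),((.592,-.242),.05,.055)):
        q=box(W,(c0[0]-.08,c0[0]+.08),(c0[1]-.08,c0[1]+.08),(.078,.14))
        ax=np.array([.469,-.883]); k=abs((q[:,:2]-c0)@ax)<.02; x,m,n=wheel(q[k],c0,np.radians(-62),R,z)
        print(nm,R,x[:2],np.degrees(x[2]),m,n)
# chest in chest-ish axes
X=np.array([.0876,.9962]);Y=np.array([-.9962,.0876])
for nm,W in (('top',wt),('side',ws)):
    q=box(W,(.38,.76),(.05,.36),(.01,.16)); s=q[:,:2]@X; t=q[:,:2]@Y; z=q[:,2]
    k=(abs(z-.1445)<.003)&(s<.2)&(t>-.69)&(t<-.41); print(nm,'front rim s',np.percentile(s[k],[1,50,99]),k.sum(),np.median(z[k]))
    # rim yaw
    print('  slope',np.polyfit(t[k],s[k],1))
    k=(abs(z-.1445)<.003)&(s>.2)&(s<.25); print('  end rims t',np.percentile(t[k],[1,99]), [np.percentile(t[k&(t<-.55)],99) if (k&(t<-.55)).any() else None,np.percentile(t[k&(t>-.55)],1) if (k&(t>-.55)).any() else None])
    for c in (1,2,4):
        t0={1:.09,2:.03,4:-.09}[c]-.5494; k=(abs(t-t0)<.02)&(z>.085)&(z<.14)&(s>.188)
        if k.sum()>30: x,m,n=wheel(q[k],X*.2686+Y*t0,np.radians(175),.0625,.0705); print('  stored',c,x[:2]@X,x[:2]@Y,np.degrees(x[2]),m,n)
h=load('top0')
im=h[0].astype(int); mw=(im.min(-1)>160); mw[:, :200]=0; mw[:,250:]=0; mw[:185]=0; mw[215:]=0
p=wt[mw]; p=p[np.isfinite(p[:,0])&(p[:,2]<.03)]; print('slip',p[:,:2].mean(0)@X,np.percentile(p[:,:2]@Y,[2,50,98]),len(p))
# staple
q=box(ws,(.5,.64),(.06,.12),(.06,.12)); s=q[:,:2]@X; k=s<.16; print('staple',s[k].min() if k.any() else 0, np.median(q[k][:,:2]@Y) if k.any() else 0, np.percentile(q[k][:,2],[2,98]) if k.any() else 0)
for nm,c in (('spanner',(295,270)),('sd',(278,200))): print(nm,np.nanmedian(wt[c[1]-2:c[1]+3,c[0]-2:c[0]+3].reshape(-1,3),0))
E
```

```text
top 0.0625 [ 0.5672 -0.1896] -62.16056549557665 0.0009714193042303088 533
top 0.05 [ 0.5951 -0.2428] -62.49411129201183 0.0010894329364330504 351
side 0.0625 [ 0.5653 -0.1883] -62.21104610083843 0.0011906079319905713 1028
side 0.05 [ 0.5936 -0.2412] -62.231453996405335 0.001368600633398026 497
top front rim s [0.1673 0.1736 0.1918] 409 0.1448090318894406
  slope [0.001  0.1745]
  end rims t [-0.6964 -0.4044] [np.float64(-0.6862540656821612), np.float64(-0.4141808483766437)]
  stored 1 0.26703535312339727 -0.460430309957334 175.2257796168474 0.0015180482947235677 345
  stored 2 0.26698476993421993 -0.520309831292437 174.64218918510602 0.0013113505749111146 363
  stored 4 0.26646833481445803 -0.6404213763594648 174.90722048127654 0.0011017734265840323 409
side front rim s [0.1636 0.1721 0.195 ] 304 0.1439327693338721
  slope [-0.006   0.1697]
  end rims t [-0.6946 -0.4018] [np.float64(-0.6851277156270379), np.float64(-0.41309375598067594)]
  stored 1 0.29120519901653946 -0.45797591188482484 173.2530560830028 0.006205097437251977 397
  stored 2 0.2914120270034411 -0.5181040922063161 173.7006275857201 0.007264401562655951 390
  stored 4 0.2911430919541813 -0.6387960750164636 173.44645110104665 0.008025899912801285 366
slip 0.2533255327627465 [-0.5879 -0.5818 -0.5755] 136
staple 0.14813818941459883 -0.5480415705688573 [0.0718 0.0964]
spanner [0.4208 0.014  0.0079]
sd [0.5957 0.0541 0.0268]
```

Request:
{"op": "servo_tool", "data": {"series": [[[0.3,0.8,0.5],0,0],[[0.5,1,0.5],0.5,0],[[0.5,1,0.2],0.5,0],[[0.5,1,0],0.5,0],[[0.5,1,0],0.5,0]], "squeeze": 60}}

```text
clock: 0.52
tool_pos: [0.3298, -0.4228, 0.2674]
eef_rot: [-0.315, 0.949, -0.0, 0.0]
ft_force: [0.3, -0.2, -0.3]
opening: 0.302
grasp_force: 0.0
```

Request:
{"op": "servo_tool", "data": {"series": [[[0.5,1,0],0.5,0],[[0.5,1,0],0.5,0],[[0.5,1,0],0.5,0],[[0.5,1,0],0.5,0],[[0.5,1,0],0.5,0]]}}

```text
clock: 0.93
tool_pos: [0.4046, -0.2724, 0.2671]
eef_rot: [-0.437, 0.9, 0.0, -0.0]
ft_force: [-0.2, -0.4, 0.7]
opening: -0.0
grasp_force: 0.0
```

Request:
{"op": "servo_tool", "data": {"series": [[[0.5,1,0],0.5,0],[[0.5,1,0],0.5,0],[[0.5,1,0],0.5,0],[[0.5,1,0],0.5,0],[[0.5,1,0],0.5,0]]}}

```text
clock: 1.35
tool_pos: [0.4795, -0.1224, 0.2671]
eef_rot: [-0.55, 0.835, 0.0, -0.0]
ft_force: [1.5, -0.8, 0.4]
opening: -0.003
grasp_force: 0.0
```

Request:
{"op": "servo_tool", "data": {"series": [[[0.5,1,0],0.5,0],[[0.5,1,0],0.5,0],[[0.5,1,0],0.5,0],[[0.5,1,0],0.5,0],[[0.5,1,0],0.5,0]]}}

```text
clock: 1.77
tool_pos: [0.5546, 0.0275, 0.2669]
eef_rot: [-0.655, 0.756, 0.0, -0.0]
ft_force: [1.6, -0.3, 0.6]
opening: 0.006
grasp_force: 0.0
```

```bash
cat > g.py <<'E'
from h import *
from scipy.spatial.transform import Rotation as R
np.set_printoptions(precision=4,suppress=True)
X=np.array([.0876,.9962]);Y=np.array([-.9962,.0876]); S0,T0=.258,-.5494
def c2w(x,y): return X*(S0+x/1e3)+Y*(T0+y/1e3)
def now():
    s=monitor.read_state(); p=np.array(s['tool_pos']); M=R.from_quat(s['eef_rot']).as_matrix()
    yaw=np.degrees(np.arctan2(M[1,1],M[0,1])); cx=1e3*(p[:2]@X-S0); cy=1e3*(p[:2]@Y-T0)
    print('t %.2f'%s['clock'],p,'chest mm',round(cx,1),round(cy,1),'yaw',round(yaw,2),'tilt',M[2,2],'F',np.array(s['ft_force']),'open',s['opening'],s['grasp_force'],'J',np.array(s['joints']))
    return p,yaw
def to(xy,z,yaw):
    p,y=now(); d=(np.array([*xy,z])-p)/.03; print('need units',d,'yaw u',(yaw-y)/6)
E
python3 -c "
from g import *
to(c2w(-75,-45),.265,175)"
```

```text
t 1.77 [0.5546 0.0275 0.2669] chest mm -182.0 -0.7 yaw 171.79 tilt -0.9999996448436461 F [ 1.634  -0.3296  0.5876] open 0.006319512655469362 0.0 J [ 0.3414  0.2426 -0.1066 -0.0002 -1.2225 -0.4846]
need units [ 1.7867  3.4242 -0.0647] yaw u 0.5352838339786056
```

Request:
{"op": "servo_tool", "data": {"series": [[[0.6,0.9,0],0.5,0],[[0.6,0.9,0],0,0],[[0.6,0.9,0],0,0],[[0,0.7,0],0,0],[[0.1,1,0],0,0]]}}

```text
clock: 2.18
tool_pos: [0.6115, 0.1584, 0.2661]
eef_rot: [-0.673, 0.74, 0.0, -0.001]
ft_force: [0.4, 0.3, -0.0]
opening: -0.001
grasp_force: 0.0
```

Request:
{"op": "servo_tool", "data": {"series": [[[0,0.3,0],0,0],[[0,0.1,0],0,0],[[0,0.1,0],0,0]]}}

```text
clock: 2.43
tool_pos: [0.6111, 0.173, 0.2668]
eef_rot: [-0.673, 0.739, 0.0, -0.001]
ft_force: [-1.2, -0.6, 0.2]
opening: -0.001
grasp_force: 0.0
```

```bash
python3 -c "
from g import *
now(); save('side','side1')"
```

```text
t 2.43 [0.6111 0.173  0.2668] chest mm -32.1 -44.2 yaw 174.66 tilt -0.9999990411356283 F [-1.1532 -0.5567  0.1752] open -0.0013181134457986299 0.0 J [ 0.5302  0.3823  0.0933 -0.0001 -1.2831 -0.6235]
```

View pics/side1.png

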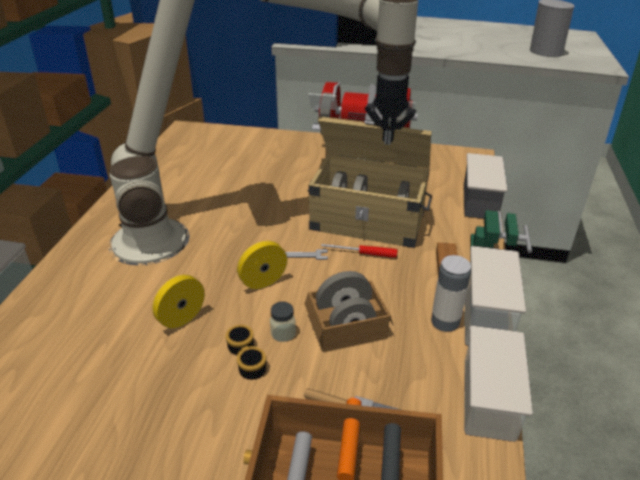

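Request:
{"op": "servo_tool", "data": {"series": [[[0,0.1,0],0,0],[[0,0.1,0],0,0],[[0,0.1,0],0,0]]}}

```text
clock: 2.73
tool_pos: [0.6114, 0.1812, 0.2677]
eef_rot: [-0.673, 0.74, -0.0, 0.0]
ft_force: [-0.5, -0.7, 0.0]
opening: 0.002
grasp_force: 0.0
```

Request:
{"op": "servo_tool", "data": {"series": [[[0,0.1,0],0,0],[[0,0.1,0],0,0]]}}

```text
clock: 2.9
tool_pos: [0.6115, 0.186, 0.2681]
eef_rot: [-0.673, 0.74, -0.001, -0.001]
ft_force: [0.4, -8.6, 4.2]
opening: 0.001
grasp_force: 4.2
```

Request:
{"op": "servo_tool", "data": {"series": [[[0,0.07,0],0,0],[[0,0,0],0,0]]}}

```text
clock: 3.07
tool_pos: [0.6117, 0.1874, 0.269]
eef_rot: [-0.673, 0.74, -0.002, -0.001]
ft_force: [0.4, -7.0, 5.0]
opening: 0.002
grasp_force: 3.6
```

```bash
python3 -c "
from g import *
now()"
```

```text
t 3.07 [0.6117 0.1874 0.269 ] chest mm -17.7 -43.6 yaw 174.58 tilt -0.9999897570265794 F [ 0.4416 -7.0198  5.042 ] open 0.002428729227679604 3.5703687742352486 J [ 0.5517  0.3891  0.1076  0.0043 -1.291  -0.6476]
```

Request:
{"op": "servo_tool", "data": {"series": [[[0,0.1,0],0,0],[[0,0,0],0,0]]}}

```text
clock: 3.23
tool_pos: [0.6119, 0.1897, 0.2699]
eef_rot: [-0.673, 0.74, -0.002, -0.001]
ft_force: [-0.9, -9.1, 5.3]
opening: -0.005
grasp_force: 4.4
```

Request:
{"op": "servo_tool", "data": {"series": [[[0,0.1,0],0,0],[[0,0,0],0,0]]}}

```text
clock: 3.4
tool_pos: [0.6121, 0.1927, 0.2702]
eef_rot: [-0.673, 0.74, -0.003, -0.001]
ft_force: [0.1, -8.8, 5.9]
opening: 0.002
grasp_force: 4.4
```

Request:
{"op": "servo_tool", "data": {"series": [[[0,0.1,0],0,0],[[0,0,0],0,0]]}}

```text
clock: 3.57
tool_pos: [0.6121, 0.1946, 0.2702]
eef_rot: [-0.673, 0.74, -0.003, -0.002]
ft_force: [0.5, -11.0, 7.3]
opening: -0.002
grasp_force: 5.7
```

Request:
{"op": "servo_tool", "data": {"series": [[[0,0.1,0],0,0],[[0,0,0],0,0]]}}

```text
clock: 3.73
tool_pos: [0.6119, 0.1948, 0.2703]
eef_rot: [-0.672, 0.74, -0.004, -0.004]
ft_force: [-0.1, -18.7, 7.3]
opening: -0.0
grasp_force: 9.2
```

Request:
{"op": "servo_tool", "data": {"series": [[[0,0.07,0],0,0],[[0,0,0],0,0]]}}

```text
clock: 3.9
tool_pos: [0.6119, 0.1949, 0.2704]
eef_rot: [-0.672, 0.741, -0.005, -0.005]
ft_force: [1.7, -22.7, 7.4]
opening: -0.002
grasp_force: 11.5
```

Run:
```python
from g import *
now(); save('top','top1'); save('side','side2')
import m
im,w=cloud('top1')
for nm in ('top1','side2'):
    W=cloud(nm)[1]; q=m.box(W,(.42,.56),(.17,.36),(.16,.29)); print(nm,m.plane(q), 'theta',np.arccos(abs(m.plane(q)[1][2])))
```

```text
t 3.90 [0.6119 0.1949 0.2704] chest mm -10.2 -43.1 yaw 174.39 tilt -0.9998906744264918 F [  1.6678 -22.675    7.4235] open -0.0019017995650470764 11.548078693449497 J [ 0.5656  0.3952  0.1172  0.0124 -1.3015 -0.6668]
top1 (array([0.4948, 0.2705, 0.2294]), array([-0.0819, -0.8523, -0.5166]), 1067) theta 1.0279240637580314
side2 (array([0.4951, 0.2553, 0.2299]), array([-0.0766, -0.8464, -0.5271]), 856) theta 1.0156557997926632
```

Request:
{"op": "servo_tool", "data": {"series": [[[0,-1,0],0,0],[[0,-1,0.6],0,0],[[-0.7,-0.2,1],0.1,0],[[-0.7,0,1],0,0]]}}

```text
clock: 4.33
tool_pos: [0.569, 0.1356, 0.3447]
eef_rot: [-0.676, 0.737, 0.0, -0.002]
ft_force: [0.2, 0.5, 0.5]
opening: -0.002
grasp_force: 0.0
```

Request:
{"op": "servo_tool", "data": {"series": [[[0,1,0],0,0],[[0,1,0],0,0],[[0,0.7,0],0,0]]}}

```text
clock: 4.58
tool_pos: [0.5692, 0.2206, 0.3466]
eef_rot: [-0.677, 0.736, 0.0, 0.002]
ft_force: [0.1, 0.2, -0.7]
opening: 0.002
grasp_force: 0.0
```

```bash
python3 -c "
from g import *
now()"
```

```text
t 4.58 [0.5692 0.2206 0.3466] chest mm 11.6 1.7 yaw 175.22 tilt -0.9999952792568689 F [ 0.0705  0.2406 -0.6817] open 0.0015396741226515655 0.0 J [ 0.6342  0.3058  0.1754 -0.0006 -1.4373 -0.7177]
```

Request:
{"op": "servo_tool", "data": {"series": [[[0,0.2,0],0,0],[[0,0.2,0],0,0],[[0,0.2,0],0,0],[[0,0,0],0,0]]}}

```text
clock: 4.92
tool_pos: [0.5695, 0.2374, 0.3451]
eef_rot: [-0.677, 0.736, 0.0, -0.0]
ft_force: [-0.0, -0.1, 0.4]
opening: 0.001
grasp_force: 0.0
```

Request:
{"op": "servo_tool", "data": {"series": [[[0,0.15,0],0,0],[[0,0.15,0],0,0],[[0,0,0],0,0]]}}

```text
clock: 5.17
tool_pos: [0.5696, 0.2463, 0.3453]
eef_rot: [-0.677, 0.736, 0.0, 0.0]
ft_force: [-1.0, -0.2, 0.0]
opening: -0.0
grasp_force: 0.0
```

Request:
{"op": "servo_tool", "data": {"series": [[[0,0.1,0],0,0],[[0,0.1,0],0,0],[[0,0,0],0,0]]}}

```text
clock: 5.42
tool_pos: [0.5695, 0.2524, 0.3454]
eef_rot: [-0.677, 0.736, -0.0, 0.0]
ft_force: [-0.9, -0.2, 1.4]
opening: 0.001
grasp_force: 0.2
```

Request:
{"op": "servo_tool", "data": {"series": [[[0,0.1,0],0,0],[[0,0,0],0,0]]}}

```text
clock: 5.58
tool_pos: [0.5694, 0.2537, 0.3459]
eef_rot: [-0.677, 0.736, -0.001, -0.001]
ft_force: [-0.4, -4.7, 1.8]
opening: -0.004
grasp_force: 2.2
```

Request:
{"op": "servo_tool", "data": {"series": [[[0,0.1,0],0,0],[[0,0,0],0,0]]}}

```text
clock: 5.75
tool_pos: [0.5694, 0.2548, 0.3465]
eef_rot: [-0.677, 0.736, -0.002, -0.002]
ft_force: [-0.3, -9.7, 3.1]
opening: 0.003
grasp_force: 4.3
```

```bash
python3 -c "
from g import *
now()"
```

```text
t 5.75 [0.5694 0.2548 0.3465] chest mm 45.7 4.5 yaw 175.15 tilt -0.9999787174317397 F [-0.2842 -9.7095  3.0569] open 0.0034671074239016266 4.251522057020338 J [ 0.6822  0.334   0.2132  0.0047 -1.4546 -0.7675]
```

Request:
{"op": "servo_tool", "data": {"series": [[[0,-0.6,0],0,0],[[0,-1,0],-0.6,0],[[0,-1,0],-0.6,0],[[-0.1,-1,0],-0.6,50],[[-0.1,-1,0],-0.6,50]]}}

```text
clock: 6.17
tool_pos: [0.5631, 0.1189, 0.3449]
eef_rot: [-0.578, 0.816, 0.001, 0.001]
ft_force: [1.1, -0.2, 0.7]
opening: 0.273
grasp_force: 0.0
```

Request:
{"op": "servo_tool", "data": {"series": [[[-0.1,-1,0],-0.6,50],[[-0.1,-1,0],-0.6,50],[[-0.1,-1,0],-0.6,50],[[-0.1,-1,0],-0.6,50],[[-0.1,-1,0],-0.6,50]]}}

```text
clock: 6.58
tool_pos: [0.5479, -0.0313, 0.3452]
eef_rot: [-0.443, 0.896, 0.0, 0.001]
ft_force: [0.0, -0.2, -1.0]
opening: 0.588
grasp_force: 0.0
```

Request:
{"op": "servo_tool", "data": {"series": [[[-0.1,-1,0],-0.6,50],[[-0.1,-1,0],-0.6,50],[[-0.1,-1,0],-0.6,50],[[-0.2,-1,0],-0.6,50],[[-0.2,-1,0],-0.6,50]]}}

```text
clock: 7.0
tool_pos: [0.527, -0.1813, 0.3451]
eef_rot: [-0.298, 0.955, 0.0, 0.001]
ft_force: [0.5, -0.3, 0.8]
opening: 0.585
grasp_force: 0.0
```

Run:
```python
from g import *
import m, fit
to((.5255,-.2105),.25,117.8)
save('top','top2'); save('wrist','wr2'); 
im,w=cloud('top2')
W=w; q=m.box(W,(.42,.54),(.17,.36),(.16,.29)); print('theta',np.arccos(abs(m.plane(q)[1][2])))
i=im[165:220,140:200].astype(int); k=(i.max(-1)-i.min(-1))<25
h=w[165:220,140:200][k]; h=h[np.isfinite(h[:,0])&(h[:,2]>.29)]; c,n,kk=m.plane(h); print('hasp',c,n,kk,len(h)); e=h[abs((h-c)@n)<.003]
print('chest x',np.percentile(1e3*(e[:,:2]@X-S0),[1,99]),'y',np.percentile(1e3*(e[:,:2]@Y-T0),[1,99]),'z',np.percentile(e[:,2],[1,99]))
```

```text
t 7.00 [ 0.527  -0.1813  0.3451] chest mm -392.4 8.6 yaw 124.65 tilt -0.9999980585083097 F [ 0.4976 -0.3321  0.812 ] open 0.5850438125725604 0.0 J [-0.0413  0.2099  0.0429 -0.0014 -1.4024 -0.9246]
need units [-0.0488 -0.9742 -3.1693] yaw u -1.141009881786187
theta 1.0265353699743132
hasp [0.5741 0.2477 0.3371] [ 0.0604  0.6227 -0.7801] 454 920
chest x [ 2.0978 77.2746] y [-21.9833  20.228 ] z [0.3078 0.3685]
```

View pics/wr2.png

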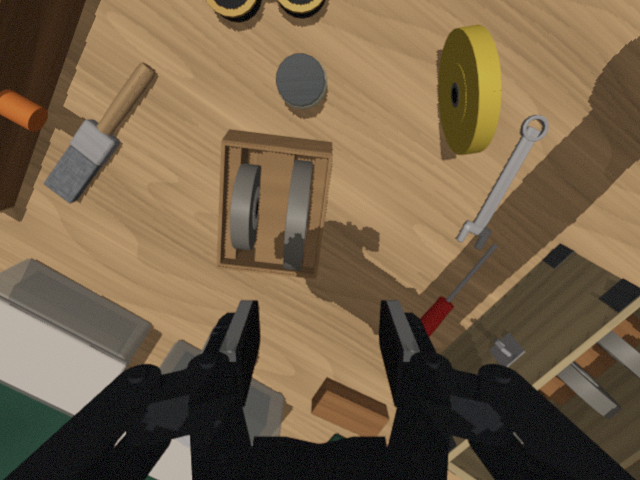

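Run:
```python
from g import *
import m, fit
for f in ('wr2','top2'):
    im,w=cloud(f); c0=np.array((.5662,-.189)); q=m.box(w,(.48,.65),(-.27,-.11),(.078,.135))
    k=abs((q[:,:2]-c0)@np.array([.466,-.885]))<.02
    if k.sum()>30: print(f,fit.wheel(q[k],c0,np.radians(-62.2),.0625,.067), q[k][:,2].max())
    c1=np.array((.5942,-.242)); k=abs((q[:,:2]-c1)@np.array([.466,-.885]))<.02
    q=m.box(w,(.52,.68),(-.31,-.18),(.065,.11)); k=abs((q[:,:2]-c1)@np.array([.466,-.885]))<.02
    if k.sum()>30: print(f,fit.wheel(q[k],c1,np.radians(-62.2),.05,.055))
```

```text
wr2 (array([ 0.5665, -0.1845, -1.0836]), np.float64(0.00038777140037506846), 2161) 0.13148824121026265
wr2 (array([ 0.5948, -0.2375, -1.0864]), np.float64(0.000541213211082206), 2447)
top2 (array([ 0.5669, -0.1886, -1.0548]), np.float64(0.0005899991878868319), 59) 0.11256521269427933
top2 (array([ 0.533 , -0.2722, -0.4425]), np.float64(0.003867337765361619), 48)
```

Request:
{"op": "servo_tool", "data": {"series": [[[0,-0.5,-1],-0.6,50],[[0,-0.4,-1],-0.5,50],[[0,0,-1],0,50],[[0,0,-1],0,50],[[0,0,-0.8],0,50]]}}

```text
clock: 7.52
tool_pos: [0.5265, -0.2065, 0.1988]
eef_rot: [-0.244, 0.97, 0.001, -0.0]
ft_force: [-0.1, -0.2, -0.7]
opening: 0.584
grasp_force: 0.0
```

Run:
```python
from g import *
import m, fit
to((.5279,-.2073),.104,117.8)
save('wrist','wr3'); im,w=cloud('wr3'); c0=np.array((.5664,-.187)); q=m.box(w,(.48,.65),(-.27,-.11),(.078,.135))
k=abs((q[:,:2]-c0)@np.array([.466,-.885]))<.018
print(fit.wheel(q[k],c0,np.radians(-62.2),.0625,.067), q[k][:,2].max())
```

```text
t 7.52 [ 0.5265 -0.2065  0.1988] chest mm -417.6 6.8 yaw 118.2 tilt -0.9999981385563106 F [-0.0538 -0.1591 -0.6835] open 0.5837577118470653 0.0 J [-0.0882  0.3105 -0.188  -0.0019 -1.0732 -0.9895]
need units [ 0.0468 -0.0271 -3.1616] yaw u -0.0663247570786633
(array([ 0.5666, -0.1856, -1.1369]), np.float64(0.0021630671272211757), 4663) 0.12613577779119828
```

View pics/wr3.png

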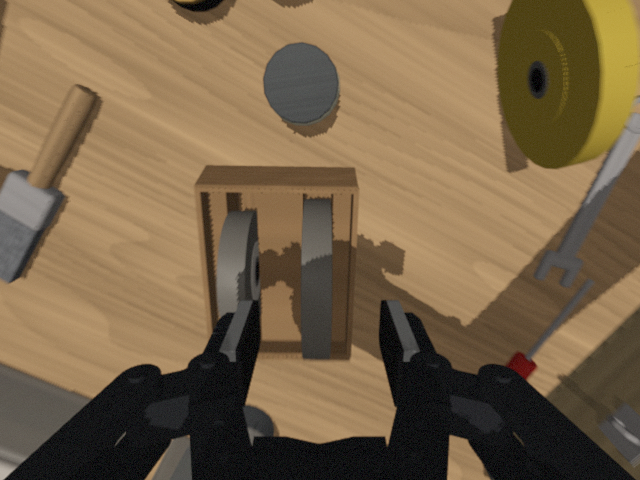

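Request:
{"op": "servo_tool", "data": {"series": [[[0,0,-1],0,50],[[0,0,-1],0,50],[[0,0,-0.8],0,50],[[0,0,-0.35],0,50],[[0,0,0],0,50]], "squeeze": 120}}

```text
clock: 7.98
tool_pos: [0.5263, -0.2065, 0.1049]
eef_rot: [-0.244, 0.97, 0.001, -0.002]
ft_force: [0.2, 0.0, 2.0]
opening: 0.59
grasp_force: 0.0
```

Request:
{"op": "servo_tool", "data": {"series": [[[0,0,0],0,16],[[0,0,0],0,16],[[0,0,0],0,16],[[0,0,0],0,16],[[0,0,0],0,16]]}}

```text
clock: 8.4
tool_pos: [0.5285, -0.2074, 0.109]
eef_rot: [-0.244, 0.97, -0.001, 0.001]
ft_force: [0.1, -1.6, 6.3]
opening: 0.203
grasp_force: 61.8
```

Run:
```python
from g import *
now(); save('side','side4')
im=load('side4')[0]; cv2.imwrite('pics/crop4.png',cv2.resize(im[190:370,250:450],None,fx=3,fy=3,interpolation=cv2.INTER_CUBIC)[:,:,::-1])
```

```text
t 8.40 [ 0.5285 -0.2074  0.109 ] chest mm -418.3 4.8 yaw 118.26 tilt -0.9999935373062446 F [ 0.0708 -1.5724  6.2527] open 0.20333848184457295 61.77350878715515 J [-0.0881  0.4045 -0.3006  0.0012 -0.8622 -0.9902]
```

View pics/crop4.png

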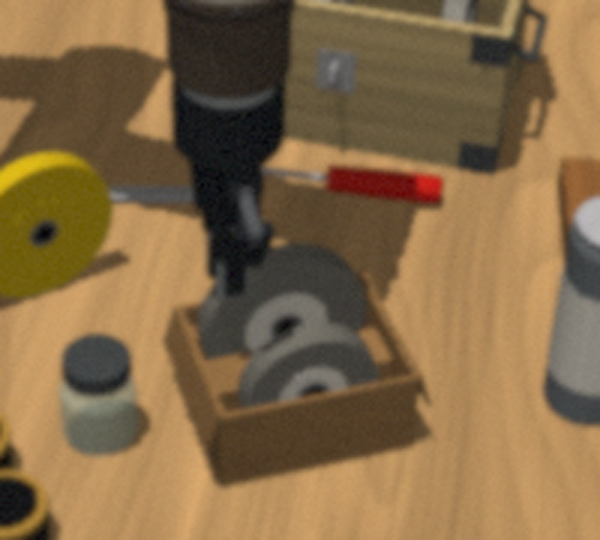

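Request:
{"op": "servo_tool", "data": {"series": [[[0,0,0],0,14],[[0,0,0],0,14],[[0,0,0],0,14],[[0,0,0],0,14],[[0,0,0],0,14]]}}

```text
clock: 8.87
tool_pos: [0.5285, -0.2075, 0.1092]
eef_rot: [-0.244, 0.97, -0.001, 0.002]
ft_force: [-1.0, -0.2, 7.6]
opening: 0.187
grasp_force: 91.7
```

Request:
{"op": "servo_tool", "data": {"series": [[[0,0,0.2],0,14],[[0,0,0.2],0,14],[[0,0,0.2],0,14],[[0,0,0],0,14]]}}

```text
clock: 9.2
tool_pos: [0.5274, -0.2069, 0.1254]
eef_rot: [-0.244, 0.97, -0.0, 0.0]
ft_force: [0.9, 0.4, -5.6]
opening: 0.193
grasp_force: 90.6
```

```bash
cat > wl.py <<'E'
from g import *
import m
from scipy.optimize import least_squares
def held(f,c0,ax_deg,cam_name):
    # grey-wheel face/rim fit with free z
    im,w=cloud(f); q=w.reshape(-1,3); col=im.reshape(-1,3).astype(int)
    g=(col.max(1)-col.min(1)<30)&(col.max(1)>45)&np.isfinite(q[:,0]); q=q[g]
    a=np.radians(ax_deg); ax=np.array([np.cos(a),np.sin(a)]); gr=np.array([-ax[1],ax[0]])
    d=q[:,:2]-np.array(c0[:2]); k=(abs(d@ax)<.018)&(abs(d@gr)<.075)&(abs(q[:,2]-c0[2])<.075)&(np.hypot(d@gr,q[:,2]-c0[2])<.072); q=q[k]
    def res(p):
        d=q[:,:2]-p[:2]; x=d@ax; b=d@gr; r=np.hypot(b,q[:,2]-p[2]); dx=abs(x)-.01; dr=r-.0625
        return np.where((dx<0)&(dr<0),np.maximum(dx,dr),np.hypot(np.maximum(dx,0),np.maximum(dr,0)))
    s=least_squares(res,c0,loss='soft_l1',f_scale=.001); print(f,'wheel c',s.x,np.median(abs(res(s.x))),len(q)); return s.x
E
python3 - <<'E'
from wl import *
p,y=now(); save('side','side5'); gv=np.array([np.cos(np.radians(y-90)),np.sin(np.radians(y-90))])
c=held('side5',[*(p[:2]+gv*.044),.085],y,'side'); print('rel along',(p[:2]-c[:2])@gv,'dz',p[2]-c[2])
E
```

```text
t 9.20 [ 0.5274 -0.2069  0.1254] chest mm -417.9 5.9 yaw 118.23 tilt -0.9999999730970865 F [ 0.8753  0.4333 -5.575 ] open 0.19315020287274784 90.60073256492615 J [-0.0879  0.385  -0.2823 -0.     -0.9033 -0.9901]
side5 wheel c [ 0.5605 -0.1896  0.0792] 0.0011399358053873834 1562
rel along -0.037298392562484906 dz 0.04621529973839297
```

Request:
{"op": "servo_tool", "data": {"series": [[[0,0,-0.2],0,14],[[0,0,-0.2],0,14],[[0,0,-0.2],0,14],[[0,0,0],0,14]]}}

```text
clock: 9.58
tool_pos: [0.5297, -0.2083, 0.1101]
eef_rot: [-0.245, 0.969, -0.002, 0.002]
ft_force: [-1.4, -0.1, 11.1]
opening: 0.184
grasp_force: 93.0
```

Request:
{"op": "servo_tool", "data": {"series": [[[0,0,0],0,28],[[0,0,0],0,28],[[0,0,0],0,28],[[0,0,0],0,28]]}}

```text
clock: 9.92
tool_pos: [0.5275, -0.2069, 0.1065]
eef_rot: [-0.244, 0.97, -0.0, -0.0]
ft_force: [0.5, 0.2, 0.0]
opening: 0.329
grasp_force: 0.0
```

Run:
```python
from wl import *
p,y=now(); save('side','side6'); gv=np.array([np.cos(np.radians(y-90)),np.sin(np.radians(y-90))])
c=held('side6',[*(p[:2]+gv*.044),.067],y,'side'); print('rel along',(p[:2]-c[:2])@gv,'dz',p[2]-c[2])
```

```text
t 9.92 [ 0.5275 -0.2069  0.1065] chest mm -417.9 5.8 yaw 118.23 tilt -0.9999999979004891 F [0.5174 0.163  0.0073] open 0.32892679252242085 0.0 J [-0.0879  0.4075 -0.3028  0.     -0.8606 -0.9902]
side6 wheel c [ 0.5651 -0.1891  0.0653] 0.001049286368208004 1247
rel along -0.04154387400334016 dz 0.04119737706402958
```

Request:
{"op": "servo_tool", "data": {"series": [[[0,0,-0.18],0,28],[[0,0,0],0,16],[[0,0,0],0,16],[[0,0,0],0,16],[[0,0,0],0,16]]}}

```text
clock: 10.38
tool_pos: [0.5273, -0.2067, 0.1008]
eef_rot: [-0.244, 0.97, 0.0, -0.0]
ft_force: [1.0, 0.4, -3.2]
opening: 0.206
grasp_force: 78.5
```

Request:
{"op": "servo_tool", "data": {"series": [[[0,0,0],0,12],[[0,0,0],0,12],[[0,0,0],0,12],[[0,0,0],0,12],[[0,0,0],0,12]]}}

```text
clock: 10.8
tool_pos: [0.5271, -0.2068, 0.1012]
eef_rot: [-0.244, 0.97, 0.0, -0.0]
ft_force: [1.5, 1.2, -3.1]
opening: 0.193
grasp_force: 117.5
```

Run:
```python
from wl import *
now()
```

```text
t 10.80 [ 0.5271 -0.2068  0.1012] chest mm -417.9 6.1 yaw 118.22 tilt -0.9999996976217762 F [ 1.5388  1.2088 -3.0741] open 0.19313106007807693 117.53479242324829 J [-0.0879  0.4137 -0.3088 -0.0002 -0.849  -0.9901]
```

Request:
{"op": "servo_tool", "data": {"series": [[[0,0,0.2],0,12],[[0,0,0.2],0,12],[[0,0,0.2],0,12],[[0,0,0.2],0,12],[[0,0,0],0,12]]}}

```text
clock: 11.22
tool_pos: [0.5283, -0.2072, 0.1272]
eef_rot: [-0.244, 0.97, -0.001, 0.001]
ft_force: [0.5, -0.3, -5.1]
opening: 0.189
grasp_force: 118.1
```

Run:
```python
from wl import *
p,y=now(); save('side','side7'); gv=np.array([np.cos(np.radians(y-90)),np.sin(np.radians(y-90))])
c=held('side7',[*(p[:2]+gv*.041),.09],y,'side'); print('rel along',(p[:2]-c[:2])@gv,'dz',p[2]-c[2])
```

```text
t 11.22 [ 0.5283 -0.2072  0.1272] chest mm -418.1 4.9 yaw 118.24 tilt -0.9999950311778775 F [ 0.4891 -0.2743 -5.0555] open 0.1887745493013229 118.05007696151733 J [-0.088   0.3831 -0.2802  0.0006 -0.9045 -0.9902]
side7 wheel c [ 0.5652 -0.189   0.0916] 0.001199134395752451 1707
rel along -0.041074946094850066 dz 0.03562457347313153
```

Request:
{"op": "servo_tool", "data": {"series": [[[0,0,0.6],0,12],[[0,0,0.8],0,12],[[0,0,0.9],0,12],[[0,0,0.9],0,12],[[0,0.2,0.9],0.3,12]]}}

```text
clock: 11.68
tool_pos: [0.5268, -0.2014, 0.2492]
eef_rot: [-0.259, 0.966, 0.0, -0.001]
ft_force: [1.8, -0.3, -5.6]
opening: 0.188
grasp_force: 118.3
```

Request:
{"op": "servo_tool", "data": {"series": [[[0.1,0.5,0.1],0.6,12],[[0.2,0.8,0],0.8,12],[[0.2,0.8,0],0.8,12],[[0.2,0.8,0],0.8,12],[[0.2,0.8,0],0.8,12]]}}

```text
clock: 12.1
tool_pos: [0.554, -0.0889, 0.251]
eef_rot: [-0.446, 0.895, 0.0, -0.0]
ft_force: [0.3, -0.5, -5.3]
opening: 0.19
grasp_force: 118.3
```

Request:
{"op": "servo_tool", "data": {"series": [[[0.2,0.8,0],0.8,12],[[0.2,0.8,0],0.8,12],[[0.2,0.8,0],0.8,12],[[0.2,0.8,0],0.8,12],[[0.2,0.7,0],0.8,12]]}}

```text
clock: 12.52
tool_pos: [0.5842, 0.0286, 0.2509]
eef_rot: [-0.623, 0.782, 0.0, -0.0]
ft_force: [0.9, -0.5, -5.7]
opening: 0.19
grasp_force: 118.2
```

Run:
```python
from wl import *
to(c2w(-130,-30),.252,174.97)
p,y=now(); save('side','side8'); save('top','top8'); gv=np.array([np.cos(np.radians(y-90)),np.sin(np.radians(y-90))])
for f in ('side8','top8'):
    c=held(f,[*(p[:2]+gv*.041),p[2]-.035],y,f); print('rel along',(p[:2]-c[:2])@gv,'lat',(p[:2]-c[:2])@[-gv[1],gv[0]],'dz',p[2]-c[2])
```

```text
t 12.52 [0.5842 0.0286 0.2509] chest mm -178.4 -30.0 yaw 167.09 tilt -0.9999995879938075 F [ 0.8869 -0.5166 -5.7207] open 0.18986042593653868 118.17148447036743 J [ 0.3254  0.3039 -0.062  -0.0005 -1.2057 -0.5505]
need units [0.1414 1.6059 0.0355] yaw u 1.3136482223997774
t 12.52 [0.5842 0.0286 0.2509] chest mm -178.4 -30.0 yaw 167.09 tilt -0.9999995879938075 F [ 0.8869 -0.5166 -5.7207] open 0.18986042593653868 118.17148447036743 J [ 0.3254  0.3039 -0.062  -0.0005 -1.2057 -0.5505]
side8 wheel c [0.5936 0.069  0.2159] 0.0009363110439656406 804
rel along -0.041546338312401634 lat 0.00019710126163318976 dz 0.035014827731088216
top8 wheel c [0.5973 0.0727 0.2182] 0.00042189713907701126 27
rel along -0.045911074540511826 lat 0.0029014284929721277 dz 0.03277991856293905
```

Request:
{"op": "servo_tool", "data": {"series": [[[0.1,0.8,0.04],0.65,12],[[0.1,0.8,0],0.66,12],[[0.1,0.8,0],0,12],[[0.1,0.8,0],0,12],[[0,0,0],0,12]]}}

```text
clock: 13.03
tool_pos: [0.5969, 0.1265, 0.2518]
eef_rot: [-0.674, 0.738, 0.0, 0.001]
ft_force: [-0.3, -1.0, -5.3]
opening: 0.193
grasp_force: 118.0
```

Run:
```python
from wl import *
to(c2w(-67,-30),.222,174.97)
to(c2w(-50,-30),.2,174.97)
```

```text
t 13.03 [0.5969 0.1265 0.2518] chest mm -79.7 -34.2 yaw 174.82 tilt -0.9999987215725631 F [-0.3108 -0.9923 -5.3268] open 0.19313197941285185 117.97903418540955 J [ 0.4732  0.3461  0.0019 -0.0012 -1.2255 -0.5632]
need units [-0.0996  0.4342 -0.9925] yaw u 0.024419699375149168
t 13.03 [0.5969 0.1265 0.2518] chest mm -79.7 -34.2 yaw 174.82 tilt -0.9999987215725631 F [-0.3108 -0.9923 -5.3268] open 0.19313197941285185 117.97903418540955 J [ 0.4732  0.3461  0.0019 -0.0012 -1.2255 -0.5632]
need units [-0.0499  0.9987 -1.7258] yaw u 0.024419699375149168
```

Request:
{"op": "servo_tool", "data": {"series": [[[-0.05,0.2,-0.5],0.02,12],[[-0.05,0.23,-0.5],0,12],[[0.03,0.28,-0.36],0,12],[[0.02,0.28,-0.37],0,12],[[0,0,0],0,12]]}}

```text
clock: 13.45
tool_pos: [0.5938, 0.1534, 0.1975]
eef_rot: [-0.674, 0.738, 0.001, -0.002]
ft_force: [-1.1, -0.1, -7.0]
opening: 0.191
grasp_force: 118.2
```

Run:
```python
from wl import *
to(c2w(-38,-30),.18,174.97)
p,y=now(); save('side','side9'); save('top','top9'); gv=np.array([np.cos(np.radians(y-90)),np.sin(np.radians(y-90))])
for f in ('side9','top9'):
    c=held(f,[*(p[:2]+gv*.041),p[2]-.035],y,f); print('rel along',(p[:2]-c[:2])@gv,'lat',(p[:2]-c[:2])@[-gv[1],gv[0]],'dz',p[2]-c[2],'chest',1e3*(c[:2]@X-S0),1e3*(c[:2]@Y-T0))
a=load('side9')[0][90:250,280:460]; b=load('top9')[0][120:280,130:310]
cv2.imwrite('pics/c9.png',np.hstack([cv2.resize(v,(400,356),interpolation=cv2.INTER_CUBIC) for v in (a,b)])[:,:,::-1])
```

```text
t 13.45 [0.5938 0.1534 0.1975] chest mm -53.1 -28.7 yaw 174.82 tilt -0.9999873742612023 F [-1.1417 -0.1263 -7.0018] open 0.1914773817162659 118.21929931640625 J [ 0.5159  0.392  -0.0681 -0.0013 -1.1156 -0.6057]
need units [ 0.0896  0.4994 -0.5835] yaw u 0.024617456794141884
t 13.45 [0.5938 0.1534 0.1975] chest mm -53.1 -28.7 yaw 174.82 tilt -0.9999873742612023 F [-1.1417 -0.1263 -7.0018] open 0.1914773817162659 118.21929931640625 J [ 0.5159  0.392  -0.0681 -0.0013 -1.1156 -0.6057]
side9 wheel c [0.5975 0.1952 0.1622] 0.001102810922053575 461
rel along -0.04198731319428401 lat -3.137614556232393e-05 dz 0.03534826569053914 chest -11.150913435726578 -28.76525152035625
top9 wheel c [0.6002 0.1938 0.1646] 0.0008254717795816748 112
rel along -0.04077820649501527 lat 0.0027764509912139653 dz 0.03287322035165369 chest -12.367536769288478 -31.569976855727045
```

View pics/c9.png

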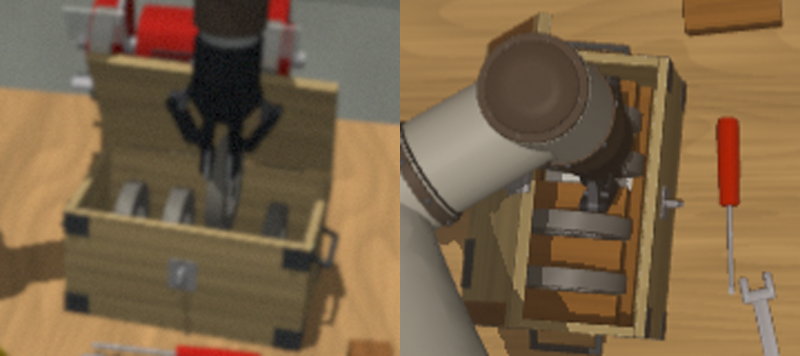

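Request:
{"op": "servo_tool", "data": {"series": [[[0.02,0.25,-0.3],0.02,12],[[0.02,0.25,-0.3],0,12],[[0,0,0],0,12]]}}

```text
clock: 13.8
tool_pos: [0.5953, 0.1687, 0.1805]
eef_rot: [-0.675, 0.738, 0.001, -0.001]
ft_force: [-0.6, 0.2, -6.8]
opening: 0.191
grasp_force: 118.2
```

Run:
```python
from wl import *
to(c2w(-38,-29),.155,174.97)
```

```text
t 13.80 [0.5953 0.1687 0.1805] chest mm -37.8 -28.8 yaw 174.93 tilt -0.9999952304982322 F [-0.5678  0.1828 -6.831 ] open 0.19124717194814608 118.19350719451904 J [ 0.5368  0.4137 -0.0788 -0.0016 -1.081  -0.6244]
need units [ 0.0074 -0.0075 -0.8485] yaw u 0.0058631773571041395
```

Request:
{"op": "servo_tool", "data": {"series": [[[0,0,-0.4],0,12],[[0,0,-0.4],0,12],[[0,0,0],0,12]]}}

```text
clock: 14.05
tool_pos: [0.5943, 0.1672, 0.1559]
eef_rot: [-0.675, 0.738, 0.001, -0.003]
ft_force: [-1.9, -0.7, -7.0]
opening: 0.194
grasp_force: 118.5
```

Request:
{"op": "servo_tool", "data": {"series": [[[0,0,-0.3],0,12],[[0,0,-0.3],0,12],[[0,0,0],0,12]]}}

```text
clock: 14.3
tool_pos: [0.595, 0.1673, 0.1386]
eef_rot: [-0.675, 0.738, 0.001, -0.002]
ft_force: [-1.0, -0.4, -6.2]
opening: 0.195
grasp_force: 118.5
```

Run:
```python
from wl import *
to(c2w(-38,-29),.107,174.97)
```

```text
t 14.30 [0.595  0.1673 0.1386] chest mm -39.2 -28.7 yaw 174.89 tilt -0.9999934245962813 F [-1.0186 -0.4482 -6.1947] open 0.19495636084070014 118.4547221660614 J [ 0.5353  0.4512 -0.1327 -0.0009 -0.9904 -0.624 ]
need units [ 0.0167  0.0384 -1.0539] yaw u 0.012653789182290135
```

Request:
{"op": "servo_tool", "data": {"series": [[[0,0,-0.3],0,12],[[0,0,-0.3],0,12],[[0,0,0],0,12]]}}

```text
clock: 14.55
tool_pos: [0.5951, 0.1673, 0.1204]
eef_rot: [-0.675, 0.738, 0.001, -0.002]
ft_force: [-0.3, -0.1, -7.1]
opening: 0.197
grasp_force: 118.5
```

Request:
{"op": "servo_tool", "data": {"series": [[[0,0,-0.15],0,12],[[0,0,0],0,12]]}}

```text
clock: 14.72
tool_pos: [0.5959, 0.1677, 0.1174]
eef_rot: [-0.675, 0.738, 0.0, -0.0]
ft_force: [-1.2, 0.6, -6.0]
opening: 0.193
grasp_force: 118.2
```

Request:
{"op": "servo_tool", "data": {"series": [[[0,0,-0.1],0,12],[[0,0,0],0,12]]}}

```text
clock: 14.88
tool_pos: [0.5961, 0.1678, 0.1149]
eef_rot: [-0.675, 0.738, 0.0, -0.0]
ft_force: [-1.0, 1.1, -6.1]
opening: 0.189
grasp_force: 118.3
```

Run:
```python
from wl import *
to(c2w(-38,-29),.105,174.97); s=monitor.read_state(); print(np.array(s['joint_efforts']),s['wrist_torque'])
```

```text
t 14.88 [0.5961 0.1678 0.1149] chest mm -38.6 -29.7 yaw 174.92 tilt -0.9999999816242382 F [-1.0457  1.1493 -6.0824] open 0.18902451094323183 118.30090284347534 J [ 0.5354  0.4757 -0.1591 -0.0002 -0.936  -0.6239]
need units [-0.0202  0.0222 -0.33  ] yaw u 0.008432905158594886
[ -0.4542 -45.0503  18.9504   4.4438   0.4337  -0.0897] [-0.1144  0.4223  0.0958]
```

Request:
{"op": "servo_tool", "data": {"series": [[[0,0,-0.1],0,12],[[0,0,0],0,12]]}}

```text
clock: 15.05
tool_pos: [0.5961, 0.1677, 0.1121]
eef_rot: [-0.675, 0.738, 0.0, 0.0]
ft_force: [-1.2, -1.2, -5.6]
opening: 0.19
grasp_force: 118.4
```

Request:
{"op": "servo_tool", "data": {"series": [[[0,0,-0.07],0,12],[[0,0,0],0,12]]}}

```text
clock: 15.22
tool_pos: [0.5965, 0.1673, 0.111]
eef_rot: [-0.675, 0.738, -0.0, 0.0]
ft_force: [-1.9, -4.0, -1.1]
opening: 0.188
grasp_force: 118.8
```

Request:
{"op": "servo_tool", "data": {"series": [[[0,0,-0.07],0,12],[[0,0,0],0,12]]}}

```text
clock: 15.38
tool_pos: [0.5965, 0.1671, 0.1095]
eef_rot: [-0.675, 0.738, -0.0, 0.001]
ft_force: [-1.7, -5.2, -1.6]
opening: 0.189
grasp_force: 118.7
```

Run:
```python
from wl import *
to(c2w(-38,-29),.105,174.97); s=monitor.read_state(); print(np.array(s['joint_efforts']),s['wrist_torque'])
```

```text
t 15.38 [0.5965 0.1671 0.1095] chest mm -39.3 -30.2 yaw 174.91 tilt -0.9999989367865267 F [-1.7458 -5.2399 -1.613 ] open 0.18947632576194856 118.70766520500183 J [ 0.5343  0.4812 -0.1658  0.0006 -0.9225 -0.6235]
need units [-0.0347  0.0463 -0.1497] yaw u 0.010273801049985801
[  2.5305 -42.2054  19.0716   4.22     0.9963  -0.1882] [-0.5561  0.8511  0.2247]
```

Request:
{"op": "servo_tool", "data": {"series": [[[0,-0.07,0.03],0,12],[[0,0,0],0,12]]}}

```text
clock: 15.55
tool_pos: [0.5961, 0.1656, 0.1089]
eef_rot: [-0.675, 0.738, 0.0, 0.0]
ft_force: [-0.3, -0.3, -4.8]
opening: 0.194
grasp_force: 118.5
```

Run:
```python
from wl import *
p,y=now(); s=monitor.read_state(); print(np.array(s['joint_efforts']),s['wrist_torque'])
save('side','side10'); save('top','top10'); gv=np.array([np.cos(np.radians(y-90)),np.sin(np.radians(y-90))])
for f in ('side10','top10'):
    c=held(f,[*(p[:2]+gv*.041),p[2]-.035],y,f); print('rel along',(p[:2]-c[:2])@gv,'dz',p[2]-c[2],'chest',1e3*(c[:2]@X-S0),1e3*(c[:2]@Y-T0))
a=load('side10')[0][60:220,310:440]; b=load('top10')[0][140:260,150:270]
cv2.imwrite('pics/c10.png',np.hstack([cv2.resize(a,(390,480),interpolation=cv2.INTER_CUBIC),cv2.resize(b,(400,480),interpolation=cv2.INTER_CUBIC)])[:,:,::-1])
```

```text
t 15.55 [0.5961 0.1656 0.1089] chest mm -40.8 -29.9 yaw 174.91 tilt -0.9999999709993803 F [-0.2813 -0.3045 -4.8401] open 0.1938946973864044 118.5439395904541 J [ 0.5321  0.4812 -0.1672 -0.0002 -0.9222 -0.6208]
[ -0.4831 -44.5583  18.6816   4.2628   0.592   -0.1121] [-0.2169  0.5088  0.1397]
side10 wheel c [0.6006 0.2074 0.074 ] 0.0012401227239013076 76
rel along -0.0420143094769853 dz 0.03488150071540477 chest 1.1830195445563518 -30.775959294019216
top10 wheel c [0.6014 0.2069 0.0767] 0.0007156412596928674 81
rel along -0.041671720934728436 dz 0.032150937290832765 chest 0.8395722582585918 -31.569313448385316
```

View pics/c10.png

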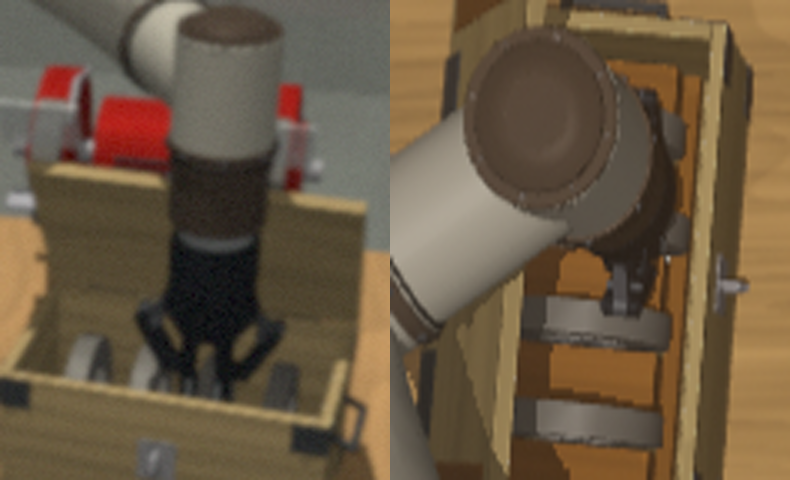

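Request:
{"op": "servo_tool", "data": {"series": [[[0,0,-0.06],0,12],[[0,0,0],0,12]]}}

```text
clock: 15.82
tool_pos: [0.5964, 0.1661, 0.1071]
eef_rot: [-0.675, 0.738, -0.0, 0.0]
ft_force: [-1.2, 0.5, -2.3]
opening: 0.186
grasp_force: 118.9
```

Request:
{"op": "servo_tool", "data": {"series": [[[0,0,-0.06],0,12],[[0,0,0],0,12]]}}

```text
clock: 15.98
tool_pos: [0.5967, 0.1665, 0.106]
eef_rot: [-0.675, 0.737, -0.0, 0.001]
ft_force: [-2.9, 1.1, 0.7]
opening: 0.191
grasp_force: 119.4
```

Run:
```python
from wl import *
p,y=now(); s=monitor.read_state(); print(np.array(s['joint_efforts']),s['wrist_torque'])
```

```text
t 15.98 [0.5967 0.1665 0.106 ] chest mm -39.9 -30.5 yaw 174.97 tilt -0.9999979122043461 F [-2.858   1.1441  0.7228] open 0.19142024748163883 119.3755316734314 J [ 0.5329  0.4848 -0.1696 -0.     -0.9144 -0.6206]
[ -1.9154 -41.6358  16.9354   4.2319   0.5606  -0.2661] [0.4532 0.9282 0.2596]
```

Request:
{"op": "servo_tool", "data": {"series": [[[-0.05,0.03,0],0,12],[[0,0,-0.05],0,12],[[0,0,0],0,12]]}}

```text
clock: 16.23
tool_pos: [0.5959, 0.1671, 0.1049]
eef_rot: [-0.675, 0.738, -0.001, 0.002]
ft_force: [-0.7, 0.2, 1.8]
opening: 0.19
grasp_force: 119.7
```

Request:
{"op": "servo_tool", "data": {"series": [[[0,0,-0.06],0,12],[[0,0,0],0,12]]}}

```text
clock: 16.4
tool_pos: [0.5963, 0.167, 0.1047]
eef_rot: [-0.675, 0.737, -0.001, 0.002]
ft_force: [-2.0, -0.0, 10.1]
opening: 0.196
grasp_force: 120.6
```

Run:
```python
from wl import *
p,y=now(); s=monitor.read_state(); print(np.array(s['joint_efforts']),s['wrist_torque'])
```

```text
t 16.40 [0.5963 0.167  0.1047] chest mm -39.4 -30.0 yaw 174.97 tilt -0.9999897382576792 F [-1.9615 -0.0045 10.0688] open 0.19553814763523017 120.6314206123352 J [ 0.5347  0.4846 -0.1743  0.0016 -0.9075 -0.6235]
[ -0.3728 -35.8387  14.2291   3.1343   0.6989  -0.1183] [0.2656 0.9169 0.1214]
```

Request:
{"op": "servo_tool", "data": {"series": [[[0,0,0.1],0,12],[[0,0,0],0,22],[[0,0,0],0,30],[[0,0,0],0,30],[[0,0,0],0,30]]}}

```text
clock: 16.82
tool_pos: [0.5948, 0.1664, 0.1048]
eef_rot: [-0.675, 0.738, -0.0, -0.0]
ft_force: [-0.7, -1.1, 0.2]
opening: 0.351
grasp_force: 0.0
```

Request:
{"op": "servo_tool", "data": {"series": [[[0,-0.05,0.4],0,30],[[0,-0.1,0.6],0,30],[[0,-0.2,0.8],0,30],[[0,-0.4,1],0,30],[[0,-0.6,1],0,30]]}}

```text
clock: 17.23
tool_pos: [0.5944, 0.1263, 0.2195]
eef_rot: [-0.676, 0.737, 0.0, -0.001]
ft_force: [0.6, 0.1, 0.5]
opening: 0.349
grasp_force: 0.0
```

Request:
{"op": "servo_tool", "data": {"series": [[[0,-0.8,1],0,10],[[0,-0.8,1],0,0],[[0,-0.8,1],0,0],[[0,-0.5,0.5],0,0],[[0,0,0],0,0]]}}

```text
clock: 17.65
tool_pos: [0.5962, 0.0365, 0.3293]
eef_rot: [-0.674, 0.739, -0.003, 0.004]
ft_force: [0.4, -0.0, 0.6]
opening: -0.003
grasp_force: 0.0
```

Run:
```python
from wl import *
now(); save('top','top11'); import fit,m
im,w=cloud('top11'); q=m.box(w,(.38,.76),(.05,.36),(.01,.16)); s=q[:,:2]@X; t=q[:,:2]@Y; z=q[:,2]
for c in (1,2,3,4):
    t0={1:.09,2:.03,3:-.03,4:-.09}[c]-.5494; k=(abs(t-t0)<.02)&(z>.085)&(z<.14)&(s>.188)
    if k.sum()>30: x,mm,n=fit.wheel(q[k],X*.267+Y*t0,np.radians(175),.0625,.0705); print('stored',c,1e3*(x[:2]@X-S0),1e3*(x[:2]@Y-T0),np.degrees(x[2]),mm,n,z[k].max())
q=m.box(w,(.42,.54),(.17,.36),(.16,.29)); print('theta',np.arccos(abs(m.plane(q)[1][2])))
```

```text
t 17.65 [0.5962 0.0365 0.3293] chest mm -169.4 -41.3 yaw 174.76 tilt -0.9999561599048649 F [ 0.4187 -0.0042  0.5964] open -0.0025055661093775668 0.0 J [ 0.3331  0.283   0.1009  0.0023 -1.3796 -0.4251]
stored 1 9.761068999763756 89.48832012376973 174.84109289820194 0.0013695487780629994 267 0.13878990205336494
stored 2 8.922382724656508 29.03797235195771 174.98402239835906 0.0012831752536227124 395 0.13985771754977794
stored 3 12.7853943774498 -32.374418247320236 175.04273987131782 0.0011186344445858172 234 0.13700456561357854m.py:9: RuntimeWarning: Mean of empty slice.
  c=q.mean(0); n=np.linalg.svd(q-c,full_matrices=False)[2][2]; r=(q-c)@n; q=q[abs(r)<max(.0015,1.5*r.std())]
  ret = um.true_divide(
Traceback (most recent call last):
  File "m.py", line 9, in plane
    c=q.mean(0); n=np.linalg.svd(q-c,full_matrices=False)[2][2]; r=(q-c)@n; q=q[abs(r)<max(.0015,1.5*r.std())]
                   ~~~~~~~~~~~~~~~~~~~~~~~~~~~~~~~~~~~~~~~~~^^^
IndexError: index 2 is out of bounds for axis 0 with size 0
```

Request:
{"op": "servo_tool", "data": {"series": [[[0.34,0.3,0.5],0,0],[[0.34,1,0],0,0],[[0.34,1,0],0,0],[[0.34,1,0],0,0],[[0.34,1,0],0,0]]}}

```text
clock: 18.12
tool_pos: [0.6453, 0.1701, 0.3369]
eef_rot: [-0.675, 0.738, 0.001, -0.001]
ft_force: [0.7, -0.2, -0.4]
opening: 0.001
grasp_force: 0.0
```

Request:
{"op": "servo_tool", "data": {"series": [[[0.34,1,0],0,0],[[0.34,1,0],0,0],[[0,0.3,0],0,0],[[0,0,0],0,0]]}}

```text
clock: 18.45
tool_pos: [0.6654, 0.2404, 0.3351]
eef_rot: [-0.676, 0.736, 0.001, -0.003]
ft_force: [-0.2, 0.4, 0.1]
opening: -0.0
grasp_force: 0.0
```

Run:
```python
from wl import *
to(c2w(35,-95),.285,174.97)
for x,z in ((31,.278),(12,.268),(-11,.249),(-31,.2255),(-46,.199),(-56,.170),(-60,.155)): print(x,z,c2w(x,-95))
```

```text
t 18.45 [0.6654 0.2404 0.3351] chest mm 39.8 -92.4 yaw 175.14 tilt -0.9999856976568138 F [-0.1951  0.4486  0.1107] open -0.00023101186811208473 0.0 J [ 0.5741  0.4978  0.4409 -0.001  -1.5192 -0.6589]
need units [ 0.0742 -0.1664 -1.6703] yaw u -0.028158956025383947
31 0.278 [0.6673 0.2315]
12 0.268 [0.6656 0.2125]
-11 0.249 [0.6636 0.1896]
-31 0.2255 [0.6618 0.1697]
-46 0.199 [0.6605 0.1547]
-56 0.17 [0.6596 0.1448]
-60 0.155 [0.6593 0.1408]
```

Request:
{"op": "servo_tool", "data": {"series": [[[0,0,-0.8],0,0],[[0,0,-0.8],0,0],[[0,-0.15,-0.15],0,0],[[0,-0.15,-0.15],0,0]]}}

```text
clock: 18.78
tool_pos: [0.665, 0.2276, 0.2805]
eef_rot: [-0.675, 0.738, 0.001, -0.001]
ft_force: [-1.9, 2.1, 1.1]
opening: -0.003
grasp_force: 1.3
```

Request:
{"op": "servo_tool", "data": {"series": [[[0,-0.3,-0.16],0,0],[[0,-0.3,-0.17],0,0],[[0,-0.2,-0.16],0,0]]}}

```text
clock: 19.03
tool_pos: [0.6663, 0.2026, 0.2686]
eef_rot: [-0.675, 0.738, -0.0, 0.001]
ft_force: [-2.2, 1.5, 1.3]
opening: -0.001
grasp_force: 1.1
```

Request:
{"op": "servo_tool", "data": {"series": [[[0,-0.26,-0.22],0,0],[[0,-0.3,-0.25],0,0],[[0,-0.33,-0.38],0,0]]}}

```text
clock: 19.28
tool_pos: [0.6664, 0.1763, 0.2426]
eef_rot: [-0.675, 0.738, -0.001, 0.001]
ft_force: [-0.9, 1.6, 1.0]
opening: -0.001
grasp_force: 1.0
```

Run:
```python
from wl import *
now()
```

```text
t 19.28 [0.6664 0.1763 0.2426] chest mm -24.0 -99.0 yaw 174.92 tilt -0.9999974545080347 F [-0.8717  1.587   1.0453] open -0.0010771919037223673 0.9568479331210256 J [ 0.4929  0.4887  0.2024  0.0006 -1.2823 -0.5816]
```

Request:
{"op": "servo_tool", "data": {"series": [[[0,-0.25,-0.35],0,0],[[0,-0.25,-0.4],0,0],[[0,-0.25,-0.44],0,0],[[0,-0.2,-0.44],0,0]]}}

```text
clock: 19.62
tool_pos: [0.6662, 0.1474, 0.192]
eef_rot: [-0.675, 0.738, -0.0, 0.0]
ft_force: [-0.7, 0.1, 0.9]
opening: 0.005
grasp_force: 0.6
```

Request:
{"op": "servo_tool", "data": {"series": [[[0,-0.1,-0.45],0,0],[[0,-0.1,-0.4],0,0],[[0,-0.05,-0.2],0,0],[[0,0,0],0,0]]}}

```text
clock: 19.95
tool_pos: [0.665, 0.1398, 0.159]
eef_rot: [-0.675, 0.738, 0.001, -0.002]
ft_force: [-0.5, 0.0, 0.2]
opening: 0.0
grasp_force: 0.0
```

Run:
```python
from wl import *
now()
```

```text
t 19.95 [0.665  0.1398 0.159 ] chest mm -60.5 -100.9 yaw 174.86 tilt -0.9999898841398015 F [-0.5413  0.0187  0.2169] open 0.0001851547620944208 0.0 J [ 0.4446  0.5306  0.0602  0.0001 -1.1049 -0.5343]
```

Press lightly to be sure it is fully shut, then rise and look.

Request:
{"op": "servo_tool", "data": {"series": [[[0,0,-0.1],0,0],[[0,0,-0.1],0,0],[[0,0,0],0,0]]}}

```text
clock: 20.2
tool_pos: [0.6667, 0.1412, 0.1571]
eef_rot: [-0.675, 0.737, -0.001, 0.001]
ft_force: [-0.9, -1.1, 2.7]
opening: -0.003
grasp_force: 1.8
```

Request:
{"op": "servo_tool", "data": {"series": [[[0,0,-0.1],0,0],[[0,0,0],0,0]]}}

```text
clock: 20.37
tool_pos: [0.6668, 0.1412, 0.1571]
eef_rot: [-0.676, 0.737, -0.002, 0.001]
ft_force: [-5.4, -1.6, 13.1]
opening: 0.003
grasp_force: 6.5
```

Request:
{"op": "servo_tool", "data": {"series": [[[0,0,-0.08],0,0],[[0,0,0],0,0]]}}

```text
clock: 20.53
tool_pos: [0.6668, 0.1412, 0.1569]
eef_rot: [-0.676, 0.737, -0.002, 0.002]
ft_force: [-8.4, -1.3, 20.7]
opening: -0.001
grasp_force: 10.0
```

Request:
{"op": "servo_tool", "data": {"series": [[[0,0,0.5],0,0],[[-0.2,0.3,0.7],0,0],[[-0.9,0.3,0.36],0,0],[[-1,0.2,0],0,0],[[-1,0,0],0,0]]}}

```text
clock: 20.95
tool_pos: [0.5728, 0.1667, 0.1978]
eef_rot: [-0.675, 0.737, -0.0, 0.002]
ft_force: [-0.3, -0.0, -0.0]
opening: 0.005
grasp_force: 0.0
```

Run:
```python
from wl import *
to(c2w(-50,0),.195,174.97)
save('side','side12'); im,w=cloud('side12'); q=m.box(w,(.45,.7),(.02,.4),(.03,.27))
x=1e3*(q[:,:2]@X-S0); y=1e3*(q[:,:2]@Y-T0); z=1e3*q[:,2]
k=(abs(y)<30)&(x<-84)&(z>150); 
for a in range(150,260,10):
    kk=k&(z>a)&(z<=a+10)
    if kk.sum(): print(a,kk.sum(),np.percentile(x[kk],[2,50,98]),np.percentile(y[kk],[2,98]))
k=(x>-85)&(x<85)&(abs(y)>50)&(abs(y)<140)&(z>140)&(z<180); print('lid z',np.percentile(z[k],[5,50,95]),np.polyfit(x[k],z[k],1),k.sum())
```

```text
t 20.95 [0.5728 0.1667 0.1978] chest mm -41.8 -6.6 yaw 174.96 tilt -0.9999943187252738 F [-0.3008 -0.0411 -0.0412] open 0.0051129702308291 0.0 J [ 0.5543  0.3602 -0.117  -0.0001 -1.0902 -0.6422]
need units [-0.2429 -0.2526 -0.093 ] yaw u 0.0011391647200393133
150 69 [-99.6733 -94.4662 -87.0216] [-28.0798  26.2237]
160 53 [-98.6566 -94.2046 -90.7573] [-20.4781  24.6364]
170 57 [-100.2923  -96.146   -91.6097] [-20.5103  21.5327]
180 59 [-101.4501  -97.0135  -91.6037] [-19.4512  22.7852]
190 49 [-102.9874  -98.3253  -93.553 ] [-19.1365  21.3937]
200 53 [-105.0432  -99.39    -95.0453] [-19.3195  21.8124]
210 48 [-104.4984 -101.2668  -96.4913] [-19.2545  21.3937]
220 41 [-107.5882 -102.452   -98.48  ] [-18.6851  22.1299]
230 40 [-108.3589 -104.4007  -99.5994] [-19.7498  21.7346]
240 62 [-109.6881 -105.2841 -100.8692] [-19.4132  21.6459]
250 3 [-111.8744 -107.6344 -107.0807] [-12.6438  12.4693]
lid z [153.5777 156.5557 159.3683] [  0.0091 156.485 ] 1794
```

Request:
{"op": "servo_tool", "data": {"series": [[[-0.17,-0.71,0],0,0],[[-0.17,-0.71,0],0,0],[[-0.03,-0.35,-0.03],0,0],[[-0.03,-0.35,-0.04],0,0]]}}

```text
clock: 21.33
tool_pos: [0.5614, 0.1014, 0.1952]
eef_rot: [-0.675, 0.738, -0.0, 0.001]
ft_force: [1.1, 1.2, -0.3]
opening: -0.001
grasp_force: 0.4
```

Request:
{"op": "servo_tool", "data": {"series": [[[-0.02,-0.23,-0.16],0,0],[[-0.02,-0.23,-0.17],0,0],[[-0.02,-0.2,-0.23],0,0],[[-0.01,-0.2,-0.24],0,0]]}}

```text
clock: 21.67
tool_pos: [0.5591, 0.0756, 0.1698]
eef_rot: [-0.675, 0.738, 0.0, -0.0]
ft_force: [0.3, 0.3, 0.5]
opening: -0.003
grasp_force: 0.2
```

Request:
{"op": "servo_tool", "data": {"series": [[[-0.01,-0.13,-0.25],0,0],[[-0.01,-0.14,-0.25],0,0],[[0,-0.05,-0.26],0,0],[[0,-0.05,-0.27],0,0]]}}

```text
clock: 22.0
tool_pos: [0.5584, 0.0647, 0.1389]
eef_rot: [-0.675, 0.738, -0.0, -0.0]
ft_force: [0.1, -0.0, 0.7]
opening: 0.001
grasp_force: 0.3
```

```bash
cat > hs.py <<'E'
from wl import *
import sys
p,_=now(); f=sys.argv[1]; save('side',f); im,w=cloud(f); q=m.box(w,(.45,.7),(.0,.4),(.03,.27))
x=1e3*(q[:,:2]@X-S0); y=1e3*(q[:,:2]@Y-T0); z=1e3*q[:,2]
k=(abs(y)<26)&(x<-93)
for a in range(50,200,10):
    kk=k&(z>a)&(z<=a+10)
    if kk.sum()>3: print(a,kk.sum(),np.percentile(x[kk],[2,50,98]),np.percentile(y[kk],[2,98]))
k=(x>-85)&(x<85)&(abs(y)>50)&(abs(y)<140)&(z>140)&(z<180); print('lid z',np.percentile(z[k],[5,50,95]),np.polyfit(x[k],z[k],1),k.sum())
E
python3 hs.py side13
```

```text
t 22.00 [0.5584 0.0647 0.1389] chest mm -144.7 -1.2 yaw 174.92 tilt -0.9999999544158998 F [ 0.0853 -0.0288  0.7017] open 0.0011984253135537085 0.2563130180351436 J [ 0.4036  0.3633 -0.2771  0.0001 -0.9306 -0.4923]
110 8 [-180.2298 -176.9926 -173.1283] [-7.218  16.0666]
120 121 [-183.0434 -170.4963 -149.0742] [-19.9036  22.8119]
130 101 [-162.0107 -146.9198 -127.7027] [-19.4517  23.823 ]
140 75 [-158.8964 -128.9757 -106.4325] [-19.9848  23.4586]
150 45 [-159.3162 -153.4998 -105.8892] [-18.2219  12.244 ]
160 41 [-160.3439 -154.3194 -140.8702] [-12.9803  12.5252]
170 37 [-160.7855 -153.9934 -145.14  ] [-13.9617  13.0588]
180 72 [-160.3528 -155.7965 -137.2007] [-22.5687  23.6449]
190 82 [-161.8133 -155.0248 -134.9827] [-25.2804  24.8923]
lid z [153.4185 156.5459 159.2242] [  0.0077 156.4355] 1416
```

Working well; continue the arc.

Request:
{"op": "servo_tool", "data": {"series": [[[0,0,-0.24],0,0],[[0.01,0.1,-0.24],0,0],[[0.02,0.16,-0.17],0,0],[[0.02,0.17,-0.16],0,0]]}}

```text
clock: 22.38
tool_pos: [0.5596, 0.078, 0.1147]
eef_rot: [-0.675, 0.738, 0.0, -0.001]
ft_force: [-0.6, -0.8, -0.4]
opening: -0.0
grasp_force: 0.4
```

Request:
{"op": "servo_tool", "data": {"series": [[[0.02,0.2,-0.07],0,0],[[0.02,0.2,-0.06],0,0],[[0.01,0.15,0],0,0],[[0,0,0],0,0]]}}

```text
clock: 22.72
tool_pos: [0.5617, 0.0955, 0.1117]
eef_rot: [-0.676, 0.737, -0.0, 0.0]
ft_force: [0.4, -1.0, -0.4]
opening: -0.0
grasp_force: 0.0
```

```bash
python3 hs.py side14
```

```text
t 22.72 [0.5617 0.0955 0.1117] chest mm -113.6 -1.8 yaw 175.0 tilt -0.9999997200989045 F [ 0.4085 -0.9693 -0.4426] open -0.0004849192374307903 0.0 J [ 0.4527  0.4055 -0.2901 -0.     -0.8744 -0.5399]
60 44 [-119.1974 -114.7735  -93.3562] [-19.5565  23.0172]
70 54 [-122.1824 -113.7035  -94.0506] [-19.5431  23.8695]
80 61 [-115.8153 -110.678  -102.5415] [-18.6456  22.6041]
90 52 [-113.0864 -107.9934 -101.2942] [-19.5331  23.3534]
100 44 [-111.5331 -106.1273  -99.0812] [-19.3916  23.3835]
110 33 [-128.6256 -105.5023  -99.4836] [-19.8671  22.7014]
120 62 [-128.8864 -120.5504  -96.7011] [-18.9196  23.2806]
130 54 [-129.8948 -121.1902  -94.8581] [-19.9951  21.1215]
140 36 [-127.9885 -123.6881 -116.1822] [-13.9855  10.9247]
150 59 [-129.8139 -124.7644 -108.2165] [-21.8185  20.8406]
160 91 [-131.0225 -123.8211 -103.8373] [-24.6233  25.8453]
170 36 [-133.1276 -127.9005 -106.5758] [-18.7571  19.2543]
180 51 [-134.7863 -130.4764 -120.4897] [-17.1055  16.6427]
190 67 [-133.2359 -128.1171 -120.8543] [-23.715   24.8333]
lid z [153.3533 156.5715 159.4953] [  0.0099 156.4539] 1522
```

Request:
{"op": "servo_tool", "data": {"series": [[[0.01,0.1,0],0,0],[[0,0.1,0],0,0],[[0,0,0],0,0]]}}

```text
clock: 23.02
tool_pos: [0.5618, 0.1006, 0.1118]
eef_rot: [-0.675, 0.738, -0.0, 0.0]
ft_force: [0.5, -0.4, 0.3]
opening: 0.002
grasp_force: 0.0
```

Request:
{"op": "servo_tool", "data": {"series": [[[0.01,0.07,0],0,0],[[0,0.07,0],0,0],[[0,0,0],0,0]]}}

```text
clock: 23.27
tool_pos: [0.562, 0.1047, 0.1116]
eef_rot: [-0.675, 0.738, -0.0, 0.0]
ft_force: [-0.2, 0.3, -0.7]
opening: -0.002
grasp_force: 0.2
```

```bash
python3 hs.py side15
```

```text
t 23.27 [0.562  0.1047 0.1116] chest mm -104.5 -1.3 yaw 174.93 tilt -0.9999999963396631 F [-0.1751  0.2542 -0.7279] open -0.0017348517278909866 0.19653976749395952 J [ 0.4675  0.4087 -0.2849 -0.     -0.8771 -0.556 ]
50 6 [-96.5934 -94.9314 -93.9877] [-18.0997  21.6092]
60 41 [-101.6436  -96.4943  -93.2397] [-19.3057  21.8953]
70 44 [-106.1954  -96.9334  -93.7665] [-20.117   22.7357]
80 41 [-112.5398  -97.2227  -94.4038] [-19.8078  22.8627]
90 50 [-108.6303  -96.2311  -93.7752] [-19.5958  23.1774]
100 25 [-100.2985  -95.4278  -93.3461] [-18.5125  22.3144]
110 30 [-119.4583 -111.086   -94.3809] [-19.3517  21.7667]
120 50 [-119.5961 -112.6089  -93.5992] [-19.4764  22.2575]
130 48 [-119.5688 -112.2863  -93.5638] [-19.3984  22.9509]
140 40 [-121.2133 -115.1126  -94.9794] [-14.4     13.6468]
150 58 [-122.0251 -115.0758  -96.6102] [-19.8687  23.1795]
160 86 [-122.6233 -114.4767  -95.4334] [-25.2969  25.1375]
170 36 [-124.9376 -118.2699  -96.1938] [-25.2269  24.1315]
180 48 [-128.4318 -121.1639 -112.1367] [-17.9209  15.5204]
190 65 [-126.1261 -119.4759 -111.8722] [-23.3277  24.0703]
lid z [153.4926 156.6341 159.3824] [  0.009  156.5141] 1536
```

Nearly flat, with the staple through the slot. Press until a firm force.

Request:
{"op": "servo_tool", "data": {"series": [[[0,0.07,0],0,0],[[0,0,0],0,0]]}}

```text
clock: 23.48
tool_pos: [0.562, 0.1061, 0.1116]
eef_rot: [-0.675, 0.738, -0.0, -0.0]
ft_force: [0.6, -3.5, -0.8]
opening: -0.001
grasp_force: 1.6
```

Request:
{"op": "servo_tool", "data": {"series": [[[0,0.1,0],0,0],[[0,0,0],0,0]]}}

```text
clock: 23.65
tool_pos: [0.5618, 0.1062, 0.1117]
eef_rot: [-0.675, 0.738, -0.001, -0.003]
ft_force: [4.2, -14.8, 0.2]
opening: -0.003
grasp_force: 6.7
```

Request:
{"op": "servo_tool", "data": {"series": [[[0,0.1,0],0,0],[[0,0,0],0,0]]}}

```text
clock: 23.82
tool_pos: [0.5617, 0.1063, 0.1117]
eef_rot: [-0.675, 0.738, -0.002, -0.005]
ft_force: [6.8, -23.4, 0.5]
opening: 0.001
grasp_force: 11.5
```

```bash
python3 -c "
from g import *
now()"
```

```text
t 23.82 [0.5617 0.1063 0.1117] chest mm -102.9 -0.8 yaw 174.88 tilt -0.9999469291797553 F [  6.8191 -23.3896   0.5109] open 0.001305020516136774 11.450306922197342 J [ 0.4741  0.411  -0.2843  0.0091 -0.8831 -0.5694]
```

Request:
{"op": "servo_tool", "data": {"series": [[[0,-0.5,0],0,0],[[0,-0.8,0.3],0,0],[[0,-0.8,1],0,0],[[0,-0.6,1],0,0],[[0,-0.6,1],0,0]]}}

```text
clock: 24.23
tool_pos: [0.5617, 0.0128, 0.2117]
eef_rot: [-0.675, 0.738, 0.0, 0.0]
ft_force: [1.1, 0.8, 0.1]
opening: 0.002
grasp_force: 0.0
```

Request:
{"op": "servo_tool", "data": {"series": [[[-0.5,-0.8,1],0,0],[[-0.8,-0.8,0.5],0,0],[[-0.8,-0.8,0],0,0],[[-0.8,-0.5,0],0,0],[[0,0,0],0,0]]}}

```text
clock: 24.65
tool_pos: [0.4712, -0.075, 0.2565]
eef_rot: [-0.674, 0.739, 0.0, 0.001]
ft_force: [0.9, 0.1, -0.9]
opening: 0.002
grasp_force: 0.0
```

```bash
python3 hs.py side16
python3 - <<'E'
from g import *
a=load('side16')[0]; cv2.imwrite('pics/c16.png',cv2.resize(a[90:390,180:480],None,fx=2,fy=2,interpolation=cv2.INTER_CUBIC)[:,:,::-1])
E
```

```text
t 24.65 [ 0.4712 -0.075   0.2565] chest mm -291.5 73.4 yaw 174.76 tilt -0.9999983675687698 F [ 0.8577  0.0758 -0.8789] open 0.0020593795177493513 0.0 J [ 0.1825  0.1109 -0.2976 -0.0017 -1.1614 -0.2733]
60 27 [-97.4045 -94.49   -93.2063] [-19.2818  22.3177]
70 25 [-107.3276  -94.7709  -93.4524] [-19.896   21.6199]
80 27 [-109.2985  -95.5772  -93.0447] [-18.4393  20.4811]
90 30 [-102.9503  -95.5798  -93.093 ] [-21.6473  22.3586]
100 23 [-98.1911 -94.4344 -93.1848] [-17.5144  21.7089]
110 28 [-99.7662 -95.0246 -93.0291] [-21.6823  19.8223]
120 28 [-97.7412 -94.4744 -93.2505] [-22.3694  22.387 ]
130 31 [-98.9593 -94.9476 -93.1787] [-21.2859  19.9999]
140 25 [-96.6423 -94.5776 -93.0521] [-17.3597  21.9149]
150 39 [-98.6527 -95.6382 -93.1212] [-19.4609  23.1826]
lid z [153.5206 156.6433 159.4457] [  0.0089 156.5717] 1663
```

View pics/c16.png

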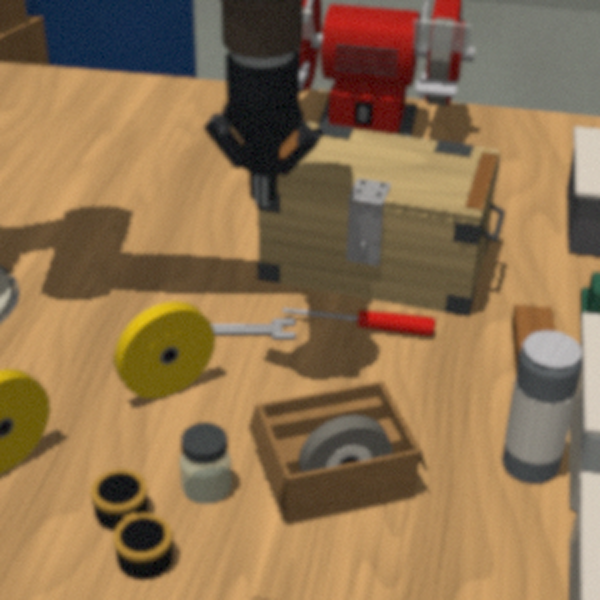

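The picture shows the lid shut, the hasp flat over the staple at about (365,225), only the small wheel left in the carton at (345,445), and everything else where it was.

```bash
python3 -c "
from rig import ticket
print(ticket.close_job())"
```

```text
the job is handed in; nothing more can be done
None
```

The big wheel is on edge in the chest's empty groove (groove 3), the lid was shut with the hasp up, the hasp is now flat over its staple, nothing else on the bench looks moved, and the job was handed in at about 25 s; no verdict came back.

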